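# Rack the turned flanges in two rows

## Task

Finish loading the green parts rack so that it holds a straight rear row of three low flanges and a straight front row of three tall ones, one behind the other in each lane. In the empty lane, set the loose low flange on the deck and slide it back under the wire shelf until it rests against the back stop, and stand the two loose tall flanges upright in the two free front places, close in front of the low ones, like the lane that is already full. Leave the flanges already on the rack in their places and do not push or knock over the other things on the bench.

Things in the scene. Friction and masses are not known exactly. Their poses are not given: they have to be found in the camera images.
- rack: Fixed green steel parts rack, open front towards the robot. Origin: on the table below the middle of the back stop's front face; x from the open front to the stop, y left along the rows, z up. Deck top z = 50 mm, from x = -138 (open edge, no lip) to the stop at x = 0 (stop 20 high above the deck, 10 thick); 226 wide in y. White paper, flat, lines the empty lane.
- rack_rear (a point): Rear place of the middle lane, on the deck (rack x = -29, y = 0, z = 50 mm): the centre of a low flange's underside when it rests against the stop. The other two lanes are at 70 mm to either side along the rack's y. Lanes are parted by ribs 4 wide, 5 high, along x at y = -105, -35, 35, 105 mm, each lane 66 clear; axes as the rack's.
- rack_front (a point): Front place of the middle lane, on the deck (rack x = -91, y = 0, z = 50 mm): where the centre of a tall flange's underside belongs when it stands close in front of a low one; other lanes at 70 mm to either side along y. The front of the lanes is open from above.
- rack_wire (a point): Middle of the front rod of the wire shelf over the rear row (rack x = -43, y = 0, z = 95.5 mm). Fixed 5 mm rods along y at x = 5, -19, -43, tied by rods along x at y = -110, -35, 35, 110 mm, with posts below at y = -110 and 110. Underside 43, top 48 mm above the deck: nothing can be set on the rear places from above; set it on the front and push it back along its lane.
- low_a: The loose low steel flange: disc 58 diameter x 16 thick below, coaxial round hub 28 diameter on top of it, 34 mm high in all, about 0.36 kg, standing upright on the table. Origin: centre of its underside, z up.
- tall_a: Loose tall steel flange: disc 58 diameter x 16 thick below, coaxial round hub 28 diameter on top of it, 60 mm high in all, about 0.42 kg, standing upright on the table. Origin: centre of its underside, z up.
- tall_b: Second loose tall flange, same as tall_a; the two are interchangeable.
- low_set: Low flange (same as low_a) already in its rear place on the rack, in the full lane (which lane varies). Leave it there. Origin: centre of its underside, z up.
- low_set2: Low flange (same as low_a) already in its rear place on the rack, in a lane whose front place is free (which lane varies). Leave it there. Origin: centre of its underside, z up.
- tall_set: Tall flange (same as tall_a) already in its front place in the same lane as low_set. Leave it there. Origin: centre of its underside, z up.
- oil: Bystander: white upright oil bottle, 44 diameter, 135 mm high. Origin: centre of its underside, z up.
- elbow: Bystander: steel pipe elbow with two end flanges, standing on one: it spans x = -43 to 36, y = -28 to 28 and is 79 mm high. Lower flange 56 diameter x 12 thick centred at x = -15; upper flange 48 diameter, upright, between x = 24 and 36, centred 55 mm up. Origin on the table level.
- discs: Bystander: stack of four plain steel discs without hub, 50 diameter, 40 mm high, one rigid piece. Origin: centre of its underside, z up.
- bush: Bystander: plain upright steel cylinder without flange, 42 diameter, 48 mm high. Origin: centre of its underside, z up.
- tape: Bystander: roll of tape lying flat, 72 outer and 56 inner diameter, 24 mm high. Origin: centre of its underside, z up.
- nut_tray: Bystander: open black tray of nuts, 110 (x) by 130 (y) by 35 mm high. Origin: centre of its underside, z up.
- gauge_block: Bystander: wooden block with four steel pins in its top, 50 (x) by 90 (y) by 67 mm high with the pins. Origin: centre of its underside, z up.
Not all that is in view belongs to the job. What is shaped like the low_a but pink or turquoise is not meant.

How it is judged:
By the outcome, as a careful person would: the job done as asked, in the order asked, and still so for the second after the job is handed in, with the robot touching nothing.
It also fails if it takes over 72 s, if anything falls off the work surface, if the arm or the gripper's body presses on something with over 40 N, if the wrist force passes 120 N, or if a joint passes its speed limit or range.

## Robot

A 6-joint arm with a two-finger parallel gripper is mounted at the origin on the work surface. World frame = base frame: x ahead of the robot, y to its left, z up, the work surface at z = 0. Lengths are in m, angles in rad, forces in N, time in s.
With the tool pointing down it reaches from about 0.325 to 0.85 m from the base axis. Payload 4.4 kg.
Tool frame: the origin (TCP) lies midway between the tips of the shut fingers; the grasp point (between the pads) lies 19 mm behind it (arm.grip_point_offset is the distance from the TCP to the grasp point, in m); z points along the fingers, y is the line along which they close (so a half turn about z gives the same grasp; the last joint's range is limited). The gripper opens to 94 mm and grips with 3 to 60 N. Pads are 16 mm wide; open, the fingers measure 119 mm over their backs; the gripper's body (75 mm by 177 mm) begins 78 mm behind the grasp point.
Start: joints at [-1.478, 0.207, 1.542, -0, 1.393, -0.15], TCP at [0.139, -0.558, 0.205] pointing down, gripper open.
Joint ranges: [-2.73, 2.73], [-0.86, 2.22], [0.23, 2.46], [-1.11, 4.25], [0.08, 2.63], [-2.82, 2.82]. Speed limits (rad/s): [2.79, 2.79, 3.14, 3.14, 3.14, 3.14].

## Interface

Orientations are given as a rotation vector (axis times angle).
In Python, from cell import status, imaging, arm gives the robot as it stands. The module is installed in compiled form; this text tells all that it offers.
- The arm moves only by the tool arm_command, never from a script. Its arguments are lists of equal length, an entry for each row: "delta_pos": the shift along the tool's x, y, z as a fraction of full scale, a list of three; "roll": the turn about the tool's z as a fraction of full scale; "claw": the opening, from -1 (shut) to 1 (fully open). In form: {"delta_pos": [[x, y, z], ...], "roll": [roll, ...], "claw": [claw, ...]}. A call has 1 to 10 rows; each row shifts and turns the commanded pose from where the row before left it, along the tool's axes as they then stand; what a row does not reach is not made up. Full scale, the value 1, is 2 cm for a shift and 0.1 rad for a turn. A row lasts 1/12 s, in which the tool goes at most 41.7 mm and 7.16 degrees, less where a joint would pass 70% of its speed; a pose out of reach is approached as far as the arm can. A call with a number of a shift or a turn outside -1 to 1 is refused whole. A call with a gripper value outside its range is refused whole. The fingers move at their own pace and stop on an object; "grip_force" is the grip in N (left out, the last holds). Time passes only in rows, so rows that do not move let the fingers close. It gives the time, the measured TCP pose, the force, the opening and the grip force at its end, in the units of the state.
- status.get_state(): the state, without advancing time (a new reading comes with each control period).
- imaging.camera(name): name is "scene" or "top" or "wrist"; returns the picture (384x512x3 uint8, red, green, blue); there is no depth.
- imaging.camera_params(name): a dict with "fov_y" (degrees; the focal length in pixels is half the picture's height over the tangent of half this angle, whatever the lens; pixels are square), "cx", "cy" (the principal point, pixels), "eye" and "attitude" of the camera in the world; the wrist camera has in their place "tool_from_camera" (4x4, takes a point from camera to tool coordinates, whose origin is the TCP and whose axes are the flange's). Camera axes: x right, y up, looking along -z (the intrinsics and any distortion apply to the point x, -y, -z); pixel columns grow to the right and rows downward; lengths in m; the calibration is good to about 2 mm. The wrist camera is an equidistant fisheye: a pixel r from the principal point sees the ray r / f radians off the axis. A picture is of the moment at which its call begins: read the wrist's pose just before it. camera_params takes no time and is no camera call.
- arm.finish_job(): hands the job in; it is judged then, once.
The state is a dict: "time": time; "joint_positions": joint angles; "joint_velocities": joint speeds; "joint_torque": joint torques, N m; "tcp_pos": TCP position; "eef_rot": TCP orientation; "ft_force": force on the tool from outside, world axes, zero at the start; "torque": the same for the moment, N m; "opening": finger opening in m; "grasp_force": force on a finger pad.
Only numpy, scipy, OpenCV 4.12 (cv2) and the standard library are available. Lean on these libraries where they do the work, as an engineer would, in place of code of your own. Each camera call takes 0.05 s, during which the arm holds its last target. There are 200 camera calls.

## Working session

There is one attempt and no reset: what is moved stays moved. The work goes in short steps, Python scripts to look and compute and a tool call to move; the robot and the scene stay as the last step left them, time stands still between calls to the robot, and variables do not carry over. Pictures are saved under pics/ and viewed, at most 10 in all, crops included, and the job is handed in when it is done.

Besides the shell and the picture viewer there is one more tool, called after ">>>" as name(argument=value, ...), one argument or row to a line, values as JSON. arm_command: Moves the arm, as the interface text tells. Its arguments: {"type":"object","properties":{"delta_pos":{"type":"array"},"roll":{"type":"array"},"claw":{"type":"array"},"grip_force":{"type":"number"}},"required":["delta_pos","roll","claw"]}

```bash
mkdir -p pics; python3 - <<'E'
from cell import status, imaging, arm
import cv2, numpy as np
np.set_printoptions(precision=4,suppress=True)
for n in ("scene","top","wrist"):
    im=imaging.camera(n); cv2.imwrite(f"pics/{n}0.png",im[:,:,::-1])
    p=imaging.camera_params(n); print(n,p)
print(status.get_state()); print(arm.grip_point_offset)
a=cv2.imread("pics/top0.png"); cv2.imwrite("pics/top0b.png",cv2.resize(a,(800,600),interpolation=cv2.INTER_CUBIC))
a=cv2.imread("pics/scene0.png"); cv2.imwrite("pics/scene0b.png",cv2.resize(a,(800,600),interpolation=cv2.INTER_CUBIC))
E
```

```text
scene {'fov_y': 57.08460822168397, 'cx': 249.67028659402519, 'cy': 188.03797660792264, 'eye': array([ 0.9855, -0.7   ,  0.6557]), 'attitude': array([0.9058, 0.2741, 0.5257])}
top {'fov_y': 47.642276831677414, 'cx': 252.54606669717285, 'cy': 201.00182979331777, 'eye': array([ 0.3687, -0.0346,  1.1636]), 'attitude': array([ 0.1287, -0.1573, -1.5946])}
wrist {'fov_y': 65.70646984690485, 'cx': 258.9932098427227, 'cy': 190.0238341455641, 'tool_from_camera': array([[-0.0001,  0.9588,  0.2842,  0.083 ],
       [ 1.    ,  0.0003, -0.0005, -0.0002],
       [-0.0005,  0.2842, -0.9588, -0.1775],
       [ 0.    ,  0.    ,  0.    ,  1.    ]])}
{'time': 0.15, 'joint_positions': array([-1.4775,  0.2073,  1.5426,  0.    ,  1.3935, -0.1505]), 'joint_velocities': array([ 0.0006, -0.0013, -0.0032,  0.0007, -0.0012,  0.0011]), 'joint_torque': array([ -0.0002, -37.1319, -28.1812,   0.0699,   0.0328,  -0.0001]), 'tcp_pos': array([ 0.1387, -0.5574,  0.2045]), 'eef_rot': array([-3.1165, -0.3818, -0.0001]), 'ft_force': array([-0.3908, -0.3754,  0.2533]), 'torque': array([ 0.0027, -0.0305, -0.0083]), 'grasp_force': 0.0, 'opening': 0.09367126173468686}
0.0188
```

View pics/top0b.png

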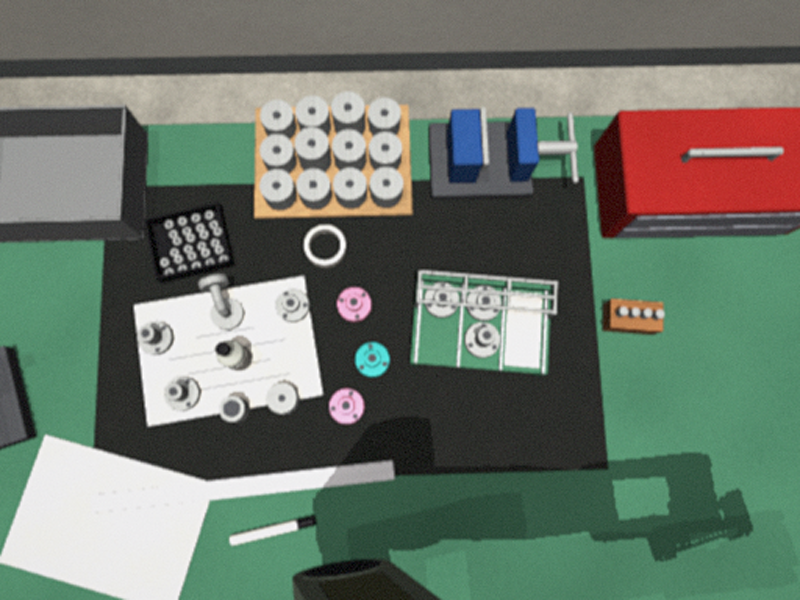

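View pics/scene0b.png

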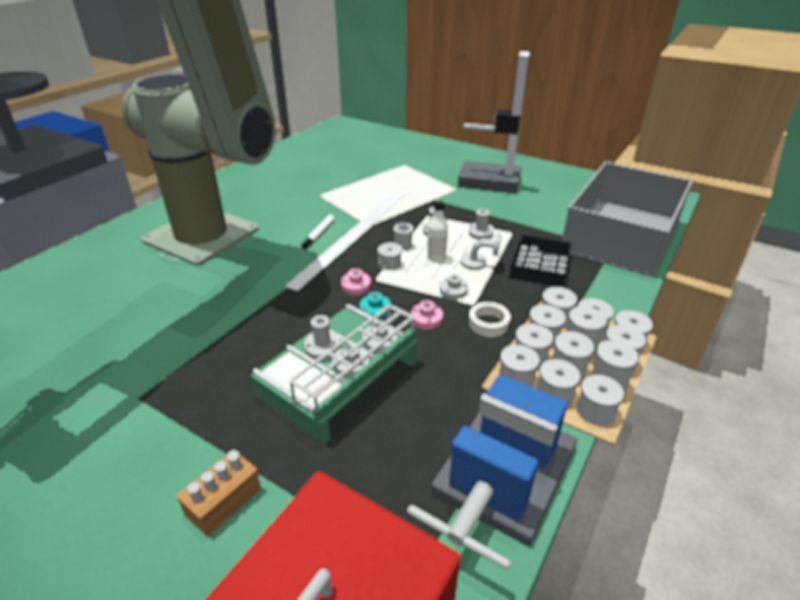

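The top view (800 px scale) shows these candidates:

| Thing | Pixels |
|---|---|
| Tall flanges | (155,337) and (182,392) |
| Low steel flange | (292,304) |
| Bush | (235,408) |
| Discs | (282,397) |
| Bottle | (232,350) |
| Elbow | (222,300) |
| Pink decoys | (353,303), (346,405) |
| Turquoise decoy | (372,358) |

On the rack, which spans (412..557, 270..375), the left lane holds only a low flange. The middle lane is full, and the right lane is empty and lined with paper.

```bash
cat > h.py <<'E'
from cell import status, imaging, arm
import cv2, numpy as np
from scipy.spatial.transform import Rotation as R
np.set_printoptions(precision=4,suppress=True)
def pose():
    s=status.get_state(); return s["tcp_pos"].copy(),R.from_rotvec(s["eef_rot"]).as_matrix()
def cam(n,ps=None):
    p=imaging.camera_params(n); f=192/np.tan(np.radians(p["fov_y"]/2))
    if n=="wrist":
        t,r=ps or pose(); T=p["tool_from_camera"]; E=t+r@T[:3,3]; M=r@T[:3,:3]
    else: E=p["eye"]; M=R.from_rotvec(p["attitude"]).as_matrix()
    return dict(n=n,f=f,c=(p["cx"],p["cy"]),E=E,M=M)
def ray(c,u,v):
    x,y=u-c["c"][0],v-c["c"][1]
    if c["n"]=="wrist":
        r=np.hypot(x,y)+1e-9; a=r/c["f"]; d=np.array([x/r*np.sin(a),-y/r*np.sin(a),-np.cos(a)])
    else: d=np.array([x/c["f"],-y/c["f"],-1.])
    d=c["M"]@d; return d/np.linalg.norm(d)
def plane(c,u,v,z):
    d=ray(c,u,v); return c["E"]+d*(z-c["E"][2])/d[2]
def proj(c,P):
    q=c["M"].T@(np.asarray(P)-c["E"]); x,y,z=q[0],-q[1],-q[2]
    if c["n"]=="wrist":
        r=np.hypot(x,y)+1e-12; a=np.arctan2(r,z); return np.array([x/r*a,y/r*a])*c["f"]+c["c"]
    return np.array([x,y])/z*c["f"]+c["c"]
def tri(obs):
    A=np.zeros((3,3));b=np.zeros(3)
    for c,u,v in obs:
        d=ray(c,u,v); Q=np.eye(3)-np.outer(d,d); A+=Q;b+=Q@c["E"]
    return np.linalg.solve(A,b)
E
python3 - <<'E'
from h import *
c=cam("top"); k=.64
for n,u,v,z in [("tall1",152,331,.06),("tall2",180,385,.06),("low",292,302,.034),("bush",235,408,.045),("discs",282,397,.04),("oil",228,347,.13),("elbow",222,300,.03),("tape",325,245,.02),("rk front left",413,364,.05),("rk front right",546,374,.05),("rk back left",419,275,.07),("rk back r",557,284,.07),("tallset",487,333,.11),("lowset2",442,296,.084),("pink",353,303,.02),("tq",372,358,.02),("pink2",346,405,.02)]:
    print(n,plane(c,u*k,v*k,z))
t,r=pose(); print(t,r)
E
```

```text
tall1 [0.5534 0.3397 0.06  ]
tall2 [0.464  0.2918 0.06  ]
low [0.601  0.1147 0.034 ]
bush [0.4253 0.2062 0.045 ]
discs [0.4412 0.1307 0.04  ]
oil [0.5138 0.1997 0.13  ]
elbow [0.6085 0.2336 0.03  ]
tape [0.7036 0.059  0.02  ]
rk front left [ 0.4883 -0.0856  0.05  ]
rk front right [ 0.4656 -0.304   0.05  ]
rk back left [ 0.6336 -0.0998  0.07  ]
rk back r [ 0.6122 -0.3279  0.07  ]
tallset [ 0.5274 -0.2009  0.11  ]
lowset2 [ 0.5941 -0.1351  0.084 ]
pink [0.5993 0.0122 0.02  ]
tq [ 0.5037 -0.0181  0.02  ]
pink2 [0.4261 0.0272 0.02  ]
[ 0.1387 -0.5574  0.2045] [[ 0.9704  0.2414 -0.0002]
 [ 0.2414 -0.9704  0.0018]
 [ 0.0003 -0.0017 -1.    ]]
```

>>> arm_command(
  delta_pos=[
    [0,0,-0.5],
    [0,0,-0.5],
    [0,0,-0.5],
    [0,0,-0.5],
    [1,-1,0],
    [1,-1,0],
    [1,-1,0],
    [1,-1,0],
    [1,-1,0],
    [1,-1,0],
  ],
  roll=[0.87,0.87,0.87,0.87,0,0,0,0,0,0],
  claw=[1,1,1,1,1,1,1,1,1,1],
)

```text
time: 0.98
tcp_pos: [0.2713, -0.4499, 0.2451]
eef_rot: [-3.137, 0.164, 0.0]
ft_force: [0.1, 0.6, 0.5]
opening: 0.0942
grasp_force: 0.0
```

>>> arm_command(
  delta_pos=[
    [1,-1,0],
    [1,-1,0],
    [1,-1,0],
    [1,-1,0],
    [1,-1,0],
    [1,-1,0],
    [1,-1,0],
    [1,-1,0],
    [1,-1,0],
    [0,0,0],
  ],
  roll=[0,0,0,0,0,0,0,0,0,0],
  claw=[1,1,1,1,1,1,1,1,1,1],
)

```text
time: 1.82
tcp_pos: [0.4712, -0.2874, 0.245]
eef_rot: [-3.136, 0.156, -0.002]
ft_force: [-1.1, 0.1, -1.0]
opening: 0.0942
grasp_force: 0.0
```

```bash
cat > snap.py <<'E'
import sys; from h import *
n=sys.argv[1]; ps=pose(); im=imaging.camera("wrist"); cv2.imwrite(f"pics/{n}.png",im[:,:,::-1]); np.savez(f"pics/{n}.npz",t=ps[0],r=ps[1])
cv2.imwrite(f"pics/{n}b.png",cv2.resize(im[:,:,::-1],(800,600),interpolation=cv2.INTER_CUBIC)); print(ps, status.get_state()["time"])
E
python3 snap.py rackA
```

```text
(array([ 0.4712, -0.2874,  0.245 ]), array([[ 0.9951, -0.0991,  0.0012],
       [-0.0991, -0.9951,  0.0021],
       [ 0.001 , -0.0022, -1.    ]])) 1.8667
```

>>> arm_command(
  delta_pos=[
    [0.6,-1,0],
    [0.6,-1,0],
    [0.6,-1,0],
    [0.6,-1,0],
    [0,-1,0],
    [0,0,0],
  ],
  roll=[0,0,0,0,0,0],
  claw=[1,1,1,1,1,1],
)

```text
time: 2.37
tcp_pos: [0.5264, -0.1941, 0.2451]
eef_rot: [-3.136, 0.16, 0.002]
ft_force: [0.2, 0.9, 0.6]
opening: 0.0939
grasp_force: 0.0
```

```bash
python3 snap.py rackB
```

```text
(array([ 0.5264, -0.1941,  0.2451]), array([[ 0.9948, -0.1015, -0.001 ],
       [-0.1015, -0.9948,  0.0017],
       [-0.0011, -0.0016, -1.    ]])) 2.4167
```

View pics/rackBb.png

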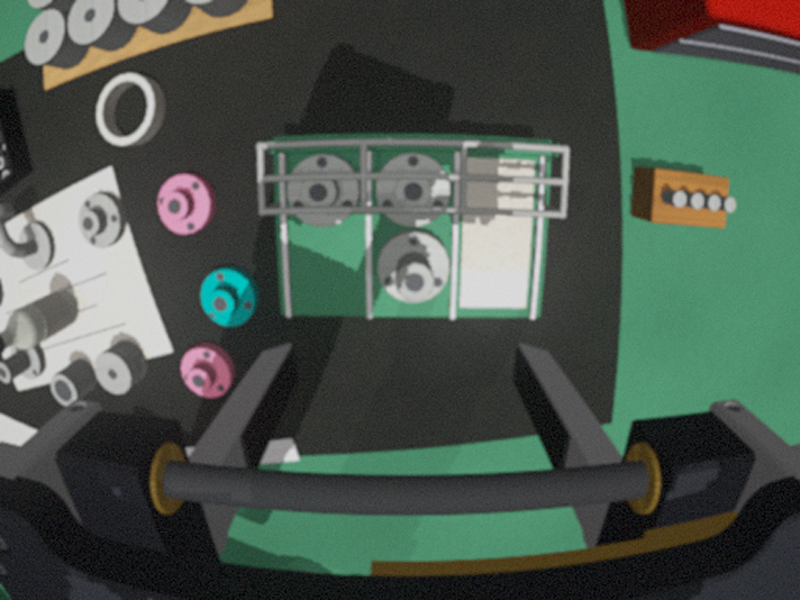

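View B shows the rack nearly aligned with the picture (800 px scale):
- The rib front ends are at (288,316), (370,318), (453,318) and (537,316).
- The front wire runs from (260,213) to (567,215).
- The tall_set hub is at (415,280), in the middle lane.
- The white liner marks the right lane as empty.

```bash
cat > rk.py <<'E'
from h import *
from scipy.optimize import least_squares
def load(n):
    d=np.load(f"pics/{n}.npz"); return cv2.imread(f"pics/{n}.png"),cam("wrist",(d["t"],d["r"]))
E
python3 - <<'E'
from rk import *
def W(p,x,y,z):
    a=p[2]; return np.array([p[0]+x*np.cos(a)-y*np.sin(a),p[1]+x*np.sin(a)+y*np.cos(a),z])
p0=[.615,-.21,-.102]
for n in "AB":
    im,c=load("rack"+n)
    print(n,"ribs",[proj(c,W(p0,-.138,y/1e3,.055)).round(1) for y in(105,35,-35,-105)],"wire",[proj(c,W(p0,-.043,y/1e3,.0955)).round(1) for y in(110,-110)])
im,c=load("rackB"); 
hsv=cv2.cvtColor(im,cv2.COLOR_BGR2HSV)
for r in (180,194): print(r,[f"{u}:{s}/{v}" for u,s,v in zip(range(176,354),hsv[r,176:354,1],hsv[r,176:354,2]) if (s<100 and v>90)])
for u in (200,220,250,280,310,325): print(u,[int(x) for x in hsv[194:212,u,2]])
im,c=load("rackA"); cv2.imwrite("pics/rackAc.png",cv2.resize(im,(800,600),interpolation=cv2.INTER_CUBIC))
E
```

```text
A ribs [array([116.4, 173.7]), array([162.9, 173.1]), array([214.9, 172.7]), array([269.8, 172.8])] wire [array([ 92.7, 105.6]), array([276.4,  96.3])]
B ribs [array([185.8, 205.8]), array([237.7, 206.1]), array([290.9, 206.1]), array([342.2, 205.8])] wire [array([168.3, 138.6]), array([361.1, 139.1])]
180 ['180:83/105', '181:30/126', '182:4/144', '183:8/155', '184:4/136', '185:15/101', '186:72/92', '233:70/109', '234:26/129', '235:3/149', '236:3/155', '237:6/138', '238:42/114', '239:92/103', '242:96/101', '243:39/110', '244:20/114', '245:8/101', '249:13/97', '250:9/118', '251:4/136', '252:2/143', '253:6/135', '254:9/120', '255:7/110', '256:8/125', '257:0/145', '258:3/160', '259:3/146', '260:6/123', '261:7/114', '262:13/114', '263:14/113', '264:9/113', '265:9/111', '266:18/114', '267:16/115', '268:18/112', '269:10/107', '270:4/128', '271:3/161', '272:4/188', '273:5/199', '274:5/199', '275:1/197', '276:3/190', '277:3/164', '278:6/129', '279:16/114', '280:14/113', '281:13/118', '282:6/138', '283:3/170', '284:5/189', '285:17/182', '286:56/168', '287:83/157', '288:30/170', '289:3/195', '
[... 1692 characters left out ...]
/217', '332:1/217', '333:1/219', '334:6/219', '335:11/216', '336:13/199', '337:42/169', '338:87/141', '339:32/144', '340:1/189', '341:4/216', '342:2/211', '343:18/184', '344:74/158', '346:91/107']
200 [99, 97, 100, 97, 100, 98, 92, 83, 67, 45, 34, 40, 40, 51, 34, 37, 35, 43]
220 [94, 99, 97, 103, 99, 98, 97, 91, 68, 52, 57, 57, 50, 61, 53, 56, 58, 48]
250 [169, 165, 164, 162, 166, 164, 163, 161, 137, 91, 60, 53, 56, 51, 58, 54, 60, 51]
280 [168, 165, 164, 166, 164, 164, 166, 159, 137, 100, 64, 60, 57, 58, 56, 52, 61, 63]
310 [218, 214, 205, 182, 166, 157, 163, 160, 139, 102, 74, 64, 65, 64, 61, 62, 66, 66]
325 [218, 216, 200, 181, 161, 160, 161, 157, 143, 112, 69, 62, 62, 64, 57, 63, 56, 62]
```

View pics/rackAc.png

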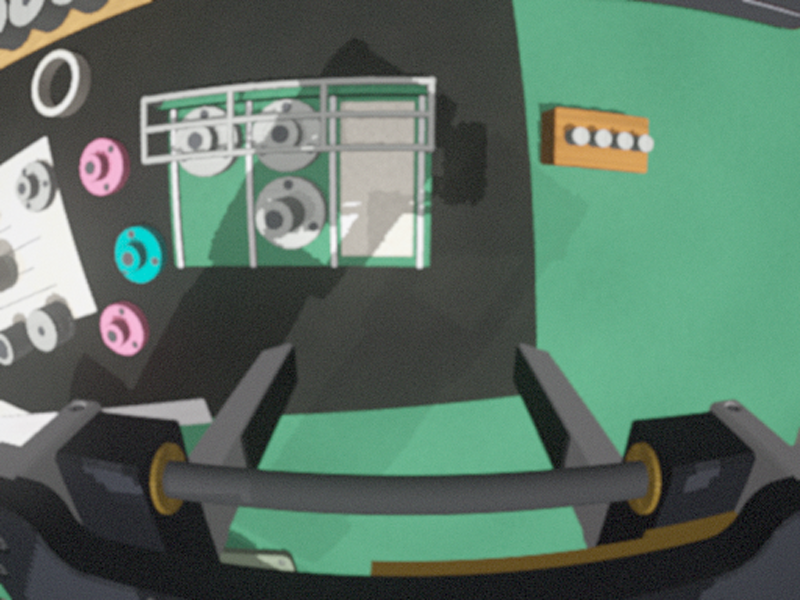

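View A, taken from the other side, shows the rib ends at (181,266), (253,266), (334,267) and (420,267). The front wire ends are at (144,158) and (432,149) (800 px scale).

```bash
python3 - <<'E'
from rk import *
def W(p,x,y,z):
    a=p[2]; return np.array([p[0]+x*np.cos(a)-y*np.sin(a),p[1]+x*np.sin(a)+y*np.cos(a),z+p[3]])
k=lambda u,v:((u+.5)*.64-.5,(v+.5)*.64-.5)
A=load("rackA")[1];B=load("rackB")[1]
ys=(.105,.035,-.035,-.105)
ra=[k(181,267),k(253,267),k(334,267),k(420,267)]; rb=[(184.3,202.7),(235.9,202.7),(289.2,202.7),(341.1,202.7)]
wa=[k(144,158),k(432,149)]; wb=[k(262,213),k(566,215)]
obs=[(A,m,-.138,y,.055) for m,y in zip(ra,ys)]+[(B,m,-.138,y,.055) for m,y in zip(rb,ys)]+[(A,m,-.043,y,.0955) for m,y in zip(wa,(.11,-.11))]+[(B,m,-.043,y,.0955) for m,y in zip(wb,(.11,-.11))]
f=lambda p:np.concatenate([proj(c,W(p,x,y,z))-m for c,m,x,y,z in obs])
s=least_squares(f,[.615,-.21,-.1,0],loss="soft_l1"); print(s.x); print(s.fun.reshape(-1,2).round(1))
for a,b in zip(ra,rb): print("rib end",tri([(A,*a),(B,*b)]))
for a,b in zip(wa,wb): print("wire",tri([(A,*a),(B,*b)]))
t=tri([(A,*k(284,217)),(B,*k(415,281))]); print("tallset hub top",t)
for y in (.07,-.07): print("front",W(s.x,-.091,y,.05),"rear",W(s.x,-.029,y,.05))
print("tallset expected",W(s.x,-.091,0,.11))
np.save("rack.npy",s.x)
E
```

```text
[ 0.6184 -0.2103 -0.1128 -0.0002]
[[-0.5 -0.2]
 [-0.1 -0.5]
 [ 0.1 -0.3]
 [-0.1  0.3]
 [ 0.2 -0.2]
 [ 0.6  0.6]
 [ 0.6  1.2]
 [ 0.1  1.4]
 [ 0.3  1. ]
 [-0.4 -0.9]
 [ 0.2 -1.5]
 [-1.3 -0.2]]
rib end [ 0.4919 -0.0891  0.0513]
rib end [ 0.4842 -0.1586  0.0502]
rib end [ 0.4766 -0.2289  0.0499]
rib end [ 0.4697 -0.2996  0.0516]
wire [ 0.5878 -0.0979  0.1   ]
wire [ 0.5627 -0.3152  0.0976]
tallset hub top [ 0.524  -0.202   0.0893]
front [ 0.5358 -0.1305  0.0498] rear [ 0.5974 -0.1375  0.0498]
front [ 0.5201 -0.2696  0.0498] rear [ 0.5817 -0.2766  0.0498]
tallset expected [ 0.528  -0.2     0.1098]
```

>>> arm_command(
  delta_pos=[
    [0,-1,-0.4],
    [0,-1,-0.4],
    [0,-1,-0.4],
    [0,-1,-0.4],
    [0,-1,-0.4],
    [0,-1,0],
    [0,-1,0],
    [0,-1,0],
    [0,-1,0],
    [0,-1,0],
  ],
  roll=[0,0,0,0,0,0,0,0,0,0],
  claw=[1,1,1,1,1,1,1,1,1,1],
)

```text
time: 3.25
tcp_pos: [0.5471, 0.0014, 0.2854]
eef_rot: [3.136, -0.167, -0.0]
ft_force: [0.6, 0.1, 0.6]
opening: 0.0939
grasp_force: 0.0
```

>>> arm_command(
  delta_pos=[
    [0,-1,0],
    [0,-1,0],
    [0,-1,0],
    [0,-1,0],
    [0,-1,0],
    [0,-1,0],
    [0,-1,0],
    [0,-1,0],
    [0,0,0],
  ],
  roll=[0,0,0,0,0,0,0,0,0],
  claw=[1,1,1,1,1,1,1,1,1],
)

```text
time: 4.0
tcp_pos: [0.5642, 0.1627, 0.2852]
eef_rot: [-3.137, 0.161, 0.0]
ft_force: [-0.9, -0.3, 0.5]
opening: 0.0943
grasp_force: 0.0
```

```bash
python3 snap.py pA
```

```text
(array([0.5642, 0.1627, 0.2852]), array([[ 0.9947, -0.1026, -0.0001],
       [-0.1026, -0.9947,  0.0007],
       [-0.0002, -0.0007, -1.    ]])) 4.05
```

>>> arm_command(
  delta_pos=[
    [0,1,0],
    [0,1,0],
    [0,1,0],
    [0,1,0],
    [0,1,0],
    [0,0,0],
  ],
  roll=[0,0,0,0,0,0],
  claw=[1,1,1,1,1,1],
)

```text
time: 4.55
tcp_pos: [0.5532, 0.0568, 0.2854]
eef_rot: [3.134, -0.173, -0.0]
ft_force: [0.5, -0.0, -0.1]
opening: 0.0939
grasp_force: 0.0
```

```bash
python3 snap.py pB; python3 -c "
import cv2,numpy as np
a=cv2.imread('pics/pA.png');b=cv2.imread('pics/pB.png')
f=lambda i:cv2.resize(i[0:260],(590,300),interpolation=cv2.INTER_CUBIC)
cv2.imwrite('pics/pAB.png',np.vstack([f(a),f(b)]))"
```

```text
(array([0.5532, 0.0568, 0.2854]), array([[ 0.9939, -0.11  , -0.0004],
       [-0.11  , -0.9939, -0.0029],
       [-0.0001,  0.0029, -1.    ]])) 4.6
```

View pics/pAB.png

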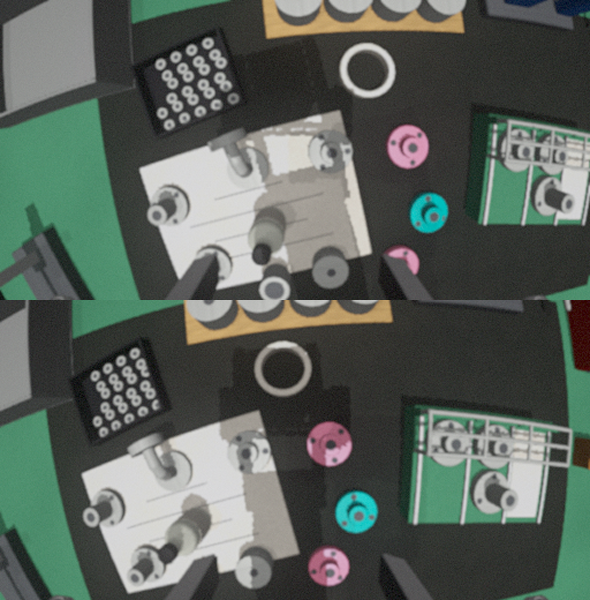

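The pair from above and below shows the low flange at about (330,150) in A and (248,450) in B. One tall flange is at (168,205) and (105,508), and the other at (212,262) and (148,567). The elbow, bottle, bush and discs lie in between, and the pink and turquoise decoys are to the right. Next is one close crop to check the choice and read the hub tops.

```bash
python3 - <<'E'
from rk import *
sx=512/590; sy=260/300
C={"A":[(330,150),(165,207),(212,265)],"B":[(248,150),(100,210),(148,267)]}
rows=[]
for n in "AB":
    im,c=load("p"+n); t=[]
    for u,v in C[n]:
        u0,v0=int(u*sx)-26,int(v*sy)-26; print(n,u0,v0)
        g=im[v0:v0+52,u0:u0+52]; g=cv2.resize(g,(260,260),interpolation=cv2.INTER_CUBIC)
        for k in range(0,260,50): cv2.line(g,(k,0),(k,6),(0,0,255),1);cv2.line(g,(0,k),(6,k),(0,0,255),1)
        t.append(g)
    rows.append(np.hstack(t))
cv2.imwrite("pics/crop1.png",np.vstack(rows))
E
```

```text
A 260 104
A 117 153
A 157 203
B 189 104
B 60 156
B 102 205
```

View pics/crop1.png

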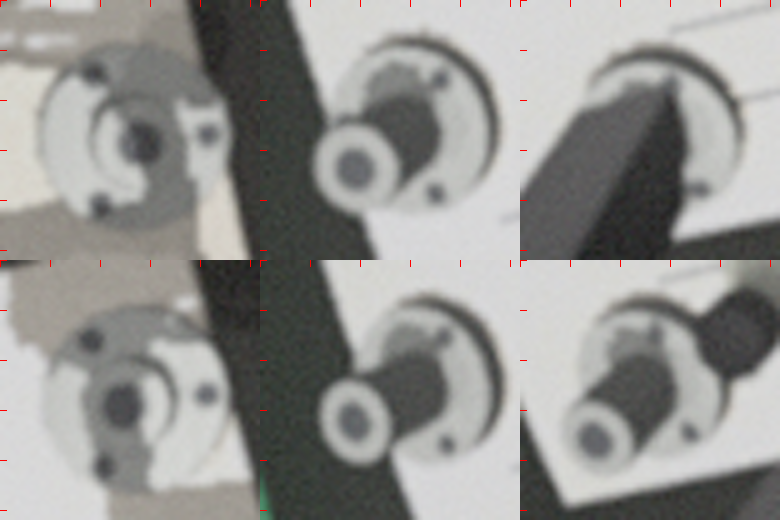

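The crops confirm the choice. The left column is the low flange with a short hub, with its bore at (141,142) in A and (123,405) in B. The other two are tall flanges with bores at (355,169)/(354,421) and (596,439).

```bash
python3 - <<'E'
from rk import *
A=load("pA")[1];B=load("pB")[1];T=cam("top")
print("low",tri([(A,287.8,132),(B,213.2,132.6)]),plane(A,287.8,132,.034),plane(B,213.2,132.6,.034))
print("t1",tri([(A,135.6,186.4),(B,78.4,187.8)]),plane(A,135.6,186.4,.06),plane(B,78.4,187.8,.06))
print("t2",plane(B,116.8,240.4,.06),tri([(B,116.8,240.4),(T,180*.64,385*.64)]))
E
```

```text
low [0.6031 0.1171 0.0352] [0.603 0.117 0.034] [0.603  0.1173 0.034 ]
t1 [0.5522 0.3506 0.0573] [0.5527 0.3493 0.06  ] [0.553  0.3485 0.06  ]
t2 [0.4574 0.3007 0.06  ] [0.4636 0.2889 0.0758]
```

>>> arm_command(
  delta_pos=[
    [0.43,-0.65,0.9],
    [0.43,-0.65,0.9],
    [0.43,-0.65,0.9],
    [0.43,-0.65,0.9],
    [0.44,-0.65,0.9],
    [0,0,1],
    [0,0,1],
    [0,0,1],
    [0,0,1],
    [0,0,0],
  ],
  roll=[0,0,0,0,0,0,0,0,0,0],
  claw=[0.3,0.3,0.3,0.3,0.3,0.3,0.3,0.3,0.3,0.3],
  grip_force=25,
)

```text
time: 5.43
tcp_pos: [0.5995, 0.1219, 0.1103]
eef_rot: [3.136, -0.164, -0.015]
ft_force: [-1.3, -0.0, -0.7]
opening: 0.0611
grasp_force: 0.0
```

```bash
python3 snap.py low1; python3 - <<'E'
from rk import *
im,c=load("low1"); p=proj(c,[.603,.117,.034]); print(p)
u,v=map(int,p); g=im[max(v-70,0):v+70,u-80:u+80]; cv2.imwrite("pics/low1c.png",cv2.resize(g,None,fx=4,fy=4,interpolation=cv2.INTER_CUBIC))
E
```

```text
(array([0.5995, 0.1219, 0.1103]), array([[ 0.9945, -0.1042, -0.0096],
       [-0.1042, -0.9946, -0.0007],
       [-0.0095,  0.0017, -1.    ]])) 5.4833
[263.9357 193.3051]
```

View pics/low1c.png

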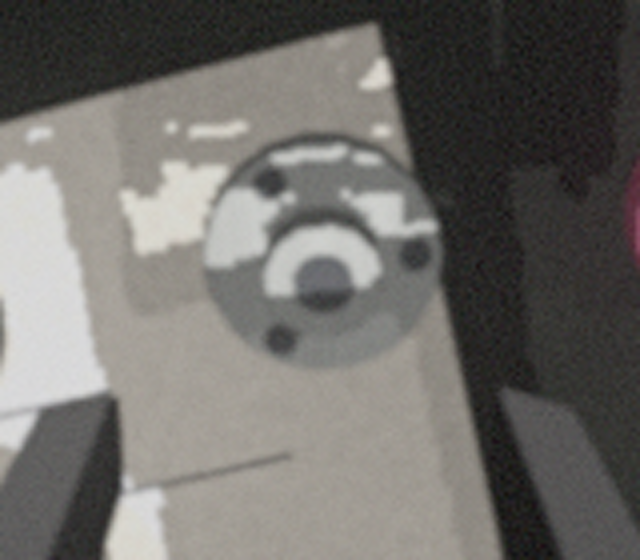

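The bore sits at the predicted pixel (263,193), so the position is right. I'll trim the tool's offset and descend.

>>> arm_command(
  delta_pos=[
    [0.1,0.11,0.8],
    [0.1,0.11,0.8],
    [0,0,0.8],
    [0,0,0.8],
    [0,0,0.8],
    [0,0,0.3],
    [0,0,0],
    [0,0,0],
  ],
  roll=[0,0,0,0,0,0,0,0],
  claw=[0.3,0.3,0.3,0.3,0.3,0.3,0.3,0.3],
)

```text
time: 6.15
tcp_pos: [0.6078, 0.1176, 0.0307]
eef_rot: [-3.137, 0.164, -0.003]
ft_force: [-0.1, 0.8, -0.0]
opening: 0.061
grasp_force: 0.0
```

>>> arm_command(
  delta_pos=[
    [-0.23,0,0.25],
    [0,0,0.25],
    [0,0,0],
    [0,0,0],
  ],
  roll=[0,0,0,0],
  claw=[0.3,0.3,0.3,0.3],
)

```text
time: 6.48
tcp_pos: [0.602, 0.1181, 0.0195]
eef_rot: [3.137, -0.163, -0.0]
ft_force: [-0.4, -0.7, 0.9]
opening: 0.0612
grasp_force: 0.0
```

>>> arm_command(
  delta_pos=[
    [0,0,0],
    [0,0,0],
    [0,0,0],
    [0,0,0],
    [0,0,0],
    [0,0,-0.5],
    [0,0,-1],
    [0,0,-1],
    [0,0,-1],
    [0,0,-1],
  ],
  roll=[0,0,0,0,0,0,0,0,0,0],
  claw=[-1,-1,-1,-1,-1,-1,-1,-1,-1,-1],
)

```text
time: 7.32
tcp_pos: [0.6014, 0.118, 0.11]
eef_rot: [3.137, -0.164, -0.003]
ft_force: [0.1, 0.1, -3.9]
opening: 0.0271
grasp_force: 25.0
```

>>> arm_command(
  delta_pos=[
    [-0.1,0.9,-0.6],
    [-0.1,1,-0.6],
    [-0.1,1,-0.6],
    [-0.1,1,-0.6],
    [-0.1,1,-0.6],
    [-0.1,1,0],
    [-0.1,1,0],
    [-0.1,1,0],
    [-0.1,1,0],
    [-0.1,1,0],
  ],
  roll=[0,0,0,0,0,0,0,0,0,0],
  claw=[-1,-1,-1,-1,-1,-1,-1,-1,-1,-1],
)

```text
time: 8.15
tcp_pos: [0.5607, -0.0775, 0.1693]
eef_rot: [-3.137, 0.164, 0.002]
ft_force: [0.4, 0.1, -2.4]
opening: 0.0275
grasp_force: 25.0
```

>>> arm_command(
  delta_pos=[
    [-0.1,1,0],
    [-0.1,1,0],
    [-0.1,1,0],
    [-0.1,1,0],
    [-0.1,1,0],
    [-0.1,1,0],
    [-0.1,1,0],
    [-0.1,1,0],
    [-0.1,0.8,0],
    [0,0,0],
  ],
  roll=[0,0,0,0,0,0,0,0,0,0],
  claw=[-1,-1,-1,-1,-1,-1,-1,-1,-1,-1],
)

```text
time: 8.98
tcp_pos: [0.5243, -0.2528, 0.1693]
eef_rot: [3.136, -0.169, -0.002]
ft_force: [0.6, -1.2, -3.2]
opening: 0.0271
grasp_force: 25.0
```

>>> arm_command(
  delta_pos=[
    [0,0,0],
    [0,0,0],
  ],
  roll=[0,0],
  claw=[-1,-1],
)

```text
time: 9.15
tcp_pos: [0.5252, -0.2491, 0.1692]
eef_rot: [-3.136, 0.164, 0.001]
ft_force: [-0.1, 0.0, -3.2]
opening: 0.0271
grasp_force: 25.0
```

>>> arm_command(
  delta_pos=[
    [-0.25,0.5,0],
    [0,0.55,0.3],
    [0,0,0.8],
    [0,0,0.8],
    [0,0,0.8],
    [0,0,0.8],
    [0,0,0.3],
    [0,0,0],
    [0,0,0],
  ],
  roll=[0.09,0,0,0,0,0,0,0,0],
  claw=[-1,-1,-1,-1,-1,-1,-1,-1,-1],
)

```text
time: 9.9
tcp_pos: [0.5182, -0.2705, 0.0933]
eef_rot: [-3.136, 0.178, 0.001]
ft_force: [-0.6, 1.0, -2.9]
opening: 0.027
grasp_force: 25.0
```

```bash
cat > rp.py <<'E'
from h import *
q=np.load("rack.npy"); t,r=pose(); a=q[2]; d=t[:2]-q[:2]
print("tcp",t,"rack xy mm",1e3*np.array([d[0]*np.cos(a)+d[1]*np.sin(a),-d[0]*np.sin(a)+d[1]*np.cos(a)]),"yaw",np.arctan2(r[1,0],r[0,0]),status.get_state()["ft_force"],status.get_state()["time"])
E
python3 rp.py
```

```text
tcp [ 0.5182 -0.2705  0.0933] rack xy mm [-92.7784 -71.1174] yaw -0.11316136495089023 [-0.6183  1.0207 -2.8547] 9.9
```

>>> arm_command(
  delta_pos=[
    [0,-0.05,0.5],
    [0,0,0.4],
    [0,0,0.2],
    [0,0,0.05],
    [0,0,0],
  ],
  roll=[0,0,0,0,0],
  claw=[-1,-1,-1,-1,-1],
)

```text
time: 10.32
tcp_pos: [0.5181, -0.2694, 0.0715]
eef_rot: [3.136, -0.177, -0.001]
ft_force: [-3.5, 1.6, 4.3]
opening: 0.0268
grasp_force: 25.0
```

>>> arm_command(
  delta_pos=[
    [0,0,0],
    [0,0,0],
    [0,0,0],
    [0,0,-0.7],
    [0,0,-1],
    [-0.5,0,-1],
    [-0.5,0,-1],
    [-0.5,0,0],
    [-0.5,0,0],
    [0,0,0],
  ],
  roll=[0,0,0,0,0,0,0,0,0,0],
  claw=[0,0,0,0,0,0,0,0,0,0],
)

```text
time: 11.15
tcp_pos: [0.4763, -0.264, 0.1431]
eef_rot: [-3.135, 0.179, 0.004]
ft_force: [0.0, 0.1, -1.1]
opening: 0.0471
grasp_force: 0.0
```

```bash
python3 snap.py r2; python3 - <<'E'
from rk import *
im,c=load("r2"); p=proj(c,[.5181,-.2694,.085]); print(p)
cv2.imwrite("pics/r2c.png",cv2.resize(im[0:300,60:460],(800,600),interpolation=cv2.INTER_CUBIC))
E
python3 rp.py
```

```text
(array([ 0.4763, -0.264 ,  0.1431]), array([[ 0.9935, -0.1137, -0.0025],
       [-0.1136, -0.9935,  0.0015],
       [-0.0026, -0.0013, -1.    ]])) 11.2
[259.9198 155.3238]
tcp [ 0.4769 -0.2639  0.1428] rack xy mm [-134.5141  -69.2478] yaw -0.1139627667629789 [-0.1216 -0.0336 -0.2935] 11.2
```

View pics/r2c.png

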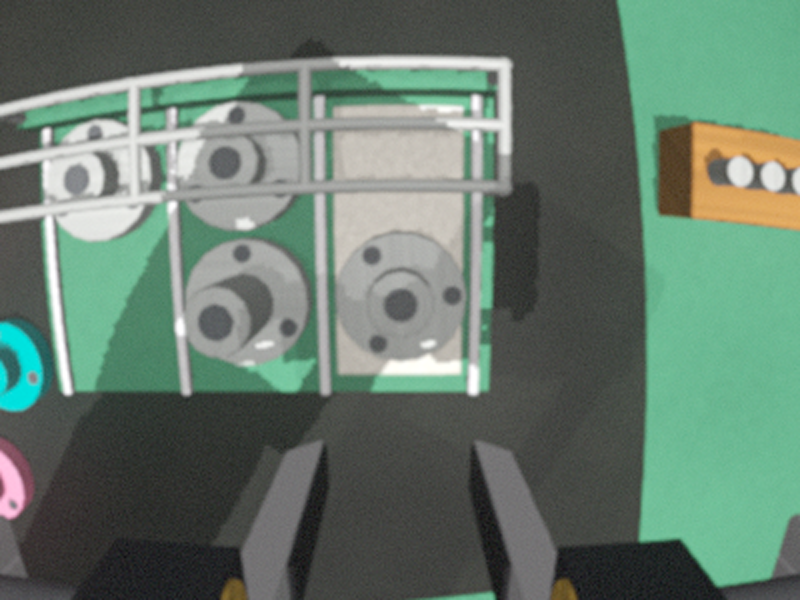

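The low flange stands flat and centred in the right lane, with its hub at (400,305), next to tall_set at the same depth. Next I'll push it back with shut fingers.

>>> arm_command(
  delta_pos=[
    [-0.5,0,0],
    [0,0,0],
    [0,0,0.8],
    [0,0,0.8],
    [0,0,0.8],
    [0,0,0.8],
    [0,0,0.8],
    [0,0,0.2],
    [0,0,0],
    [0,0,0],
  ],
  roll=[0,0,0,0,0,0,0,0,0,0],
  claw=[-1,-1,-1,-1,-1,-1,-1,-1,-1,-1],
)

```text
time: 12.03
tcp_pos: [0.4687, -0.2637, 0.0603]
eef_rot: [-3.136, 0.178, 0.001]
ft_force: [0.5, -0.4, 0.7]
opening: 0.0007
grasp_force: 0.0
```

```bash
python3 rp.py
```

```text
tcp [ 0.4687 -0.2637  0.0603] rack xy mm [-142.6819  -69.8868] yaw -0.11316634200488995 [ 0.5295 -0.373   0.7082] 12.0333
```

>>> arm_command(
  delta_pos=[
    [0,0,0.12],
    [0.4,0,0],
    [0.4,0,0],
    [0.4,0,0],
    [0.4,0,0],
    [0.4,0,0],
    [0.4,0,0],
    [0.4,0,0],
    [0.4,0,0],
    [0,0,0],
  ],
  roll=[0,0,0,0,0,0,0,0,0,0],
  claw=[-1,-1,-1,-1,-1,-1,-1,-1,-1,-1],
)

```text
time: 12.87
tcp_pos: [0.5344, -0.2714, 0.0587]
eef_rot: [3.136, -0.177, 0.003]
ft_force: [0.6, 0.3, 0.0]
opening: 0.0005
grasp_force: 0.0
```

```bash
python3 rp.py
```

```text
tcp [ 0.5344 -0.2714  0.0587] rack xy mm [-76.5544 -70.2156] yaw -0.11254883156532305 [0.6207 0.3375 0.0005] 12.8667
```

>>> arm_command(
  delta_pos=[
    [0.2,0,0],
    [0.2,0,0],
    [0.1,0,0],
    [0,0,0],
  ],
  roll=[0,0,0,0],
  claw=[-1,-1,-1,-1],
)

```text
time: 13.2
tcp_pos: [0.5424, -0.272, 0.0581]
eef_rot: [-3.137, 0.177, 0.0]
ft_force: [-3.7, -0.2, 2.7]
opening: 0.0003
grasp_force: 1.5
```

```bash
python3 rp.py
```

```text
tcp [ 0.5424 -0.272   0.0581] rack xy mm [-68.5543 -69.9167] yaw -0.11305273842720083 [-3.7131 -0.1576  2.6529] 13.2
```

>>> arm_command(
  delta_pos=[
    [0.08,0,0],
    [0,0,0],
  ],
  roll=[0,0],
  claw=[-1,-1],
)

```text
time: 13.37
tcp_pos: [0.5436, -0.2722, 0.0581]
eef_rot: [-3.136, 0.178, 0.001]
ft_force: [-4.2, 0.2, 3.9]
opening: 0.0002
grasp_force: 2.0
```

>>> arm_command(
  delta_pos=[
    [0.08,0,0],
    [0,0,0],
  ],
  roll=[0,0],
  claw=[-1,-1],
)

```text
time: 13.53
tcp_pos: [0.5439, -0.2722, 0.058]
eef_rot: [-3.136, 0.177, 0.006]
ft_force: [-7.3, 1.5, 5.5]
opening: 0.0005
grasp_force: 3.7
```

>>> arm_command(
  delta_pos=[
    [0.1,0,0],
    [0,0,0],
  ],
  roll=[0,0],
  claw=[-1,-1],
)

```text
time: 13.7
tcp_pos: [0.544, -0.2722, 0.058]
eef_rot: [-3.135, 0.177, 0.012]
ft_force: [-12.4, 1.8, 9.0]
opening: 0.0006
grasp_force: 6.0
```

>>> arm_command(
  delta_pos=[
    [-0.4,0,0],
    [-0.6,0,-0.4],
    [-0.5,0,-1],
    [0,0,-1],
    [0,0,-1],
    [0,0,-1],
    [0,0,-1],
    [0,0,0],
  ],
  roll=[0,0,0,0,0,0,0,0],
  claw=[-1,-1,-1,-1,-1,0.3,0.3,0.3],
)

```text
time: 14.37
tcp_pos: [0.5215, -0.2713, 0.1712]
eef_rot: [3.131, -0.177, 0.017]
ft_force: [0.8, -0.2, 0.6]
opening: 0.0172
grasp_force: 0.0
```

```bash
python3 snap.py r3; python3 rp.py; python3 - <<'E'
from rk import *
im,c=load("r3"); q=np.load("rack.npy"); a=q[2]
for y in (.07,0,-.07):
    P=[q[0]-.029*np.cos(a)-y*np.sin(a),q[1]-.029*np.sin(a)+y*np.cos(a),.084]; print(y,proj(c,P))
g=im[40:260,80:373]; cv2.imwrite("pics/r3c.png",cv2.resize(g,(799,600),interpolation=cv2.INTER_CUBIC))
E
```

```text
(array([ 0.5215, -0.2713,  0.1712]), array([[ 0.9935, -0.113 ,  0.0106],
       [-0.113 , -0.9936, -0.0061],
       [ 0.0112,  0.0049, -0.9999]])) 14.4167
tcp [ 0.5202 -0.2705  0.1687] rack xy mm [-90.7826 -70.9296] yaw -0.11318001317627263 [-0.8044 -0.002  -0.3339] 14.4167
0.07 [112.092  135.7059]
0 [179.8555 132.1614]
-0.07 [256.7229 130.6869]
```

View pics/r3c.png

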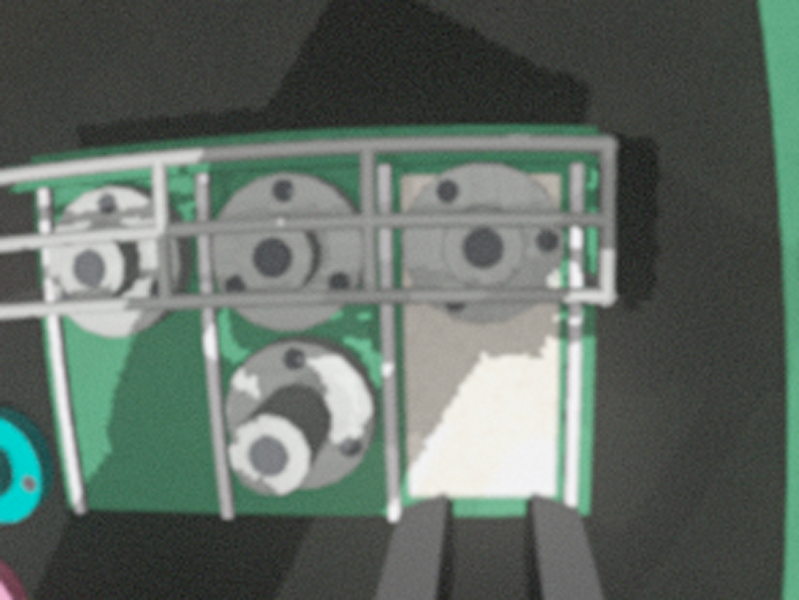

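View r3 shows the low flange against the stop. Its bore is at (483,246), within half a pixel of the predicted rear place, and the set flanges are untouched. Next is tall 1.

>>> arm_command(
  delta_pos=[
    [0,-0.6,-0.9],
    [0,-1,-0.9],
    [0,-1,0],
    [0,-1,0],
    [0,-1,0],
    [0,-1,0],
    [0,-1,0],
    [0,-1,0],
    [0,-1,0],
    [0,-1,0],
  ],
  roll=[0,0,0,0,0,0,0,0,0,0],
  claw=[0.3,0.3,0.3,0.3,0.3,0.3,0.3,0.3,0.3,0.3],
)

```text
time: 15.25
tcp_pos: [0.5388, -0.077, 0.1997]
eef_rot: [-3.135, 0.178, 0.003]
ft_force: [0.5, 0.4, -0.8]
opening: 0.0611
grasp_force: 0.0
```

>>> arm_command(
  delta_pos=[
    [-0.1,-1,0],
    [-0.1,-1,0],
    [-0.1,-1,0],
    [-0.1,-1,0],
    [-0.1,-1,0],
    [-0.1,-1,0],
    [-0.1,-1,0],
    [-0.1,-1,0],
    [-0.1,-1,0],
    [-0.1,-1,0],
  ],
  roll=[0,0,0,0,0,0,0,0,0,0],
  claw=[0.3,0.3,0.3,0.3,0.3,0.3,0.3,0.3,0.3,0.3],
)

```text
time: 16.08
tcp_pos: [0.5413, 0.1238, 0.1997]
eef_rot: [-3.136, 0.178, 0.003]
ft_force: [-0.2, 0.7, -0.3]
opening: 0.0608
grasp_force: 0.0
```

>>> arm_command(
  delta_pos=[
    [-0.1,-1,0],
    [-0.1,-1,0],
    [-0.1,-1,0],
    [-0.1,-1,0],
    [-0.1,-1,0],
    [-0.1,-1,0],
    [-0.1,-1,0],
    [-0.1,-0.6,0],
    [0,0,0],
  ],
  roll=[0,0,0,0,0,0,0,0,0],
  claw=[0.3,0.3,0.3,0.3,0.3,0.3,0.3,0.3,0.3],
)

```text
time: 16.83
tcp_pos: [0.5423, 0.2775, 0.2]
eef_rot: [-3.136, 0.173, 0.003]
ft_force: [-0.0, -0.2, -0.0]
opening: 0.0608
grasp_force: 0.0
```

```bash
cat > bore.py <<'E'
import sys; from rk import *
n=sys.argv[1]; im,c=load(n)
for a in sys.argv[2:]:
    P=np.array(eval(a)); u,v=proj(c,P); g=cv2.cvtColor(im,cv2.COLOR_BGR2GRAY)
    x0,y0=int(u)-25,int(v)-25; w=cv2.GaussianBlur(g,(3,3),0)[max(y0,0):y0+50,max(x0,0):x0+50]
    print("pred",(u,v),"size",w.shape)
    for th in (90,105,120,135):
        nb,l,st,ce=cv2.connectedComponentsWithStats((w<th).astype(np.uint8))
        for i in range(1,nb):
            bw,bh,ar=st[i,2],st[i,3],st[i,4]
            if 25<ar<700 and .7<bw/bh<1.4 and ar>.65*bw*bh: 
                m=ce[i]+[max(x0,0),max(y0,0)]; print(th,m,ar,plane(c,*m,P[2]))
E
python3 snap.py t1; python3 bore.py t1 "[.5527,.349,.06]" "[.4574,.3007,.06]"
```

```text
(array([0.5423, 0.2775, 0.2   ]), array([[ 0.9939, -0.1102, -0.0021],
       [-0.1102, -0.9939,  0.0005],
       [-0.0021, -0.0002, -1.    ]])) 16.8833
pred (np.float64(194.42695166803986), np.float64(178.1540661944662)) size (50, 50)
120 [193.5333 178.1167] 60 [0.5529 0.35   0.06  ]
135 [193.7195 178.2073] 82 [0.5527 0.3498 0.06  ]
pred (np.float64(247.59657041414536), np.float64(250.1536592788592)) size (50, 50)
90 [247.8212 234.4413] 179 [0.4782 0.2978 0.06  ]
105 [247.6872 234.304 ] 227 [0.4784 0.2979 0.06  ]
120 [246.3636 250.75  ] 44 [0.4567 0.3023 0.06  ]
135 [246.2656 250.5938] 64 [0.457  0.3024 0.06  ]
```

>>> arm_command(
  delta_pos=[
    [0.05,-0.9,0],
    [0.05,-0.95,0.2],
    [0,-0.95,0.5],
    [0,-0.9,1],
    [0,0,1],
    [0,0,1],
    [0,0,1],
    [0,0,0],
    [0,0,0],
  ],
  roll=[0,0,0,0,0,0,0,0,0],
  claw=[0.3,0.3,0.3,0.3,0.3,0.3,0.3,0.3,0.3],
)

```text
time: 17.63
tcp_pos: [0.5526, 0.3469, 0.1062]
eef_rot: [3.134, -0.179, -0.005]
ft_force: [0.2, -0.4, 0.3]
opening: 0.0612
grasp_force: 0.0
```

>>> arm_command(
  delta_pos=[
    [0,-0.15,0.7],
    [0,0,0.9],
    [0,0,0.9],
    [0,0,0.9],
    [0,0,0.6],
    [0,0,0.1],
    [0,0,0],
    [0,0,0],
  ],
  roll=[0,0,0,0,0,0,0,0],
  claw=[0.3,0.3,0.3,0.3,0.3,0.3,0.3,0.3],
)

```text
time: 18.3
tcp_pos: [0.555, 0.352, 0.0272]
eef_rot: [-3.136, 0.178, -0.003]
ft_force: [-1.0, 0.6, 0.1]
opening: 0.0609
grasp_force: 0.0
```

>>> arm_command(
  delta_pos=[
    [-0.1,0.08,0],
    [0,0,0],
    [0,0,0],
    [0,0,0],
    [0,0,0],
    [0,0,0],
    [0,0,-0.5],
    [0,0,-1],
    [0,0,-1],
    [0,0,-1],
  ],
  roll=[0,0,0,0,0,0,0,0,0,0],
  claw=[0.3,-1,-1,-1,-1,-1,-1,-1,-1,-1],
)

```text
time: 19.13
tcp_pos: [0.5507, 0.3498, 0.0959]
eef_rot: [3.135, -0.178, -0.004]
ft_force: [0.2, -0.3, -4.1]
opening: 0.0274
grasp_force: 25.0
```

>>> arm_command(
  delta_pos=[
    [0,0,-1],
    [0,0,-1],
    [0,0,-1],
    [0,0,-1],
    [0,0,-1],
    [0,0,-0.8],
    [0,0,0],
  ],
  roll=[0,0,0,0,0,0,0],
  claw=[-1,-1,-1,-1,-1,-1,-1],
)

```text
time: 19.72
tcp_pos: [0.5537, 0.3512, 0.2167]
eef_rot: [-3.133, 0.177, -0.01]
ft_force: [0.8, 0.5, -2.8]
opening: 0.0277
grasp_force: 25.0
```

>>> arm_command(
  delta_pos=[
    [0.06,0.6,0],
    [0.06,1,0],
    [0.06,1,0],
    [0.06,1,0],
    [0.06,1,0],
    [0.06,1,0],
    [0.06,1,0],
    [0.06,1,0],
    [0.06,1,0],
    [0.06,1,0],
  ],
  roll=[0,0,0,0,0,0,0,0,0,0],
  claw=[-1,-1,-1,-1,-1,-1,-1,-1,-1,-1],
)

```text
time: 20.55
tcp_pos: [0.5398, 0.1561, 0.2093]
eef_rot: [3.135, -0.178, -0.008]
ft_force: [-0.1, -0.3, -3.7]
opening: 0.0276
grasp_force: 25.0
```

>>> arm_command(
  delta_pos=[
    [0.06,1,0],
    [0.06,1,0],
    [0.06,1,0],
    [0.06,1,0],
    [0.06,1,0],
    [0.06,1,0],
    [0.06,1,0],
    [0.06,1,0],
    [0.06,1,0],
    [0.06,1,0],
  ],
  roll=[0,0,0,0,0,0,0,0,0,0],
  claw=[-1,-1,-1,-1,-1,-1,-1,-1,-1,-1],
)

```text
time: 21.38
tcp_pos: [0.5289, -0.0432, 0.2095]
eef_rot: [-3.136, 0.178, 0.008]
ft_force: [-0.1, -0.9, -2.9]
opening: 0.0277
grasp_force: 25.0
```

>>> arm_command(
  delta_pos=[
    [0.06,1,0],
    [0.06,1,0],
    [0.06,1,0],
    [0.06,1,0],
    [0.06,1,0],
    [0.06,1,0],
    [0.06,1,0],
    [0.06,1,0],
    [0.06,0.8,0],
    [0,0.4,0],
  ],
  roll=[0,0,0,0,0,0,0,0,0,0],
  claw=[-1,-1,-1,-1,-1,-1,-1,-1,-1,-1],
)

```text
time: 22.22
tcp_pos: [0.519, -0.2277, 0.2095]
eef_rot: [-3.135, 0.181, 0.007]
ft_force: [-0.2, -0.2, -3.5]
opening: 0.0278
grasp_force: 25.0
```

>>> arm_command(
  delta_pos=[
    [0,0,0],
    [0,0,0],
  ],
  roll=[0,0],
  claw=[-1,-1],
)

```text
time: 22.38
tcp_pos: [0.5201, -0.2254, 0.2106]
eef_rot: [-3.134, 0.179, 0.004]
ft_force: [-0.3, -0.4, -3.2]
opening: 0.0275
grasp_force: 25.0
```

```bash
python3 rp.py
```

```text
tcp [ 0.5201 -0.2254  0.2106] rack xy mm [-95.9804 -26.1406] yaw -0.11420877021372257 [-0.3446 -0.3556 -3.2099] 22.3833
```

>>> arm_command(
  delta_pos=[
    [0.12,0.75,0],
    [0.13,0.75,0],
    [0,0.7,0],
    [0,0,0.8],
    [0,0,1],
    [0,0,1],
    [0,0,1],
    [0,0,0.8],
    [0,0,0],
    [0,0,0],
  ],
  roll=[0,0,0,0,0,0,0,0,0,0],
  claw=[-1,-1,-1,-1,-1,-1,-1,-1,-1,-1],
)

```text
time: 23.22
tcp_pos: [0.5205, -0.2704, 0.119]
eef_rot: [-3.135, 0.178, 0.004]
ft_force: [-0.3, -0.9, -3.1]
opening: 0.0271
grasp_force: 25.0
```

```bash
python3 rp.py
```

```text
tcp [ 0.5205 -0.2704  0.119 ] rack xy mm [-90.4751 -70.7995] yaw -0.11356934439793431 [-0.2603 -0.9085 -3.0979] 23.2167
```

>>> arm_command(
  delta_pos=[
    [-0.02,-0.03,0.6],
    [0,0,0.7],
    [0,0,0.5],
    [0,0,0.15],
    [0,0,0],
    [0,0,0],
  ],
  roll=[0,0,0,0,0,0],
  claw=[-1,-1,-1,-1,-1,-1],
)

```text
time: 23.72
tcp_pos: [0.5203, -0.2695, 0.0807]
eef_rot: [-3.136, 0.178, 0.002]
ft_force: [-1.6, -0.2, -3.8]
opening: 0.0279
grasp_force: 25.0
```

```bash
python3 rp.py
```

```text
tcp [ 0.5203 -0.2695  0.0807] rack xy mm [-90.7355 -69.9332] yaw -0.11318663280198588 [-1.5879 -0.1838 -3.7507] 23.7167
```

>>> arm_command(
  delta_pos=[
    [0,0,0.08],
    [0,0,0.04],
    [0,0,0],
  ],
  roll=[0,0,0],
  claw=[-1,-1,-1],
)

```text
time: 23.97
tcp_pos: [0.5206, -0.2696, 0.0791]
eef_rot: [3.137, -0.177, -0.001]
ft_force: [-4.2, 0.4, 0.2]
opening: 0.0274
grasp_force: 25.0
```

>>> arm_command(
  delta_pos=[
    [0,0,0.04],
    [0,0,0],
    [0,0,0],
    [0,0,0],
    [0,0,-0.6],
    [0,0,-1],
    [0,0,-1],
    [0,0,-1],
    [0,0,-1],
    [0,0,-0.6],
  ],
  roll=[0,0,0,0,0,0,0,0,0,0],
  claw=[-1,0,0,0,0,0,0,0,0,0],
)

```text
time: 24.8
tcp_pos: [0.5227, -0.2706, 0.1857]
eef_rot: [3.134, -0.177, 0.008]
ft_force: [0.6, -0.7, -0.1]
opening: 0.0473
grasp_force: 0.0
```

```bash
python3 snap.py r4; python3 rp.py; python3 bore.py r4 "[.5201,-.2696,.11]" "[.528,-.200,.11]"; python3 - <<'E'
from rk import *
im,c=load("t1")
g=cv2.cvtColor(im,cv2.COLOR_BGR2GRAY)
E
```

```text
(array([ 0.5227, -0.2706,  0.1857]), array([[ 0.9936, -0.1129,  0.0049],
       [-0.1128, -0.9936, -0.0031],
       [ 0.0052,  0.0026, -1.    ]])) 24.85
tcp [ 0.5238 -0.2713  0.1877] rack xy mm [-87.1478 -71.3322] yaw -0.11300071955203554 [ 1.854  -0.7426  1.22  ] 24.85
pred (np.float64(258.04764413347306), np.float64(201.81976216886684)) size (50, 50)
105 [236.5758 181.5758] 33 [ 0.5409 -0.2529  0.11  ]
120 [236.6111 181.6111] 54 [ 0.5409 -0.2529  0.11  ]
135 [236.8452 181.7024] 84 [ 0.5408 -0.2531  0.11  ]
pred (np.float64(181.86345845012613), np.float64(201.6429719168479)) size (50, 50)
135 [182.646  203.2212] 113 [ 0.5264 -0.2005  0.11  ]
```

>>> arm_command(
  delta_pos=[
    [0,-0.6,-0.8],
    [-0.2,-1,0],
    [-0.2,-1,0],
    [-0.2,-1,0],
    [-0.2,-1,0],
    [-0.2,-1,0],
    [-0.25,-1,0],
    [-0.25,-1,0],
    [-0.25,-1,0],
    [-0.25,-1,0],
  ],
  roll=[0,0,0,0,0,0,0,0,0,0],
  claw=[0.3,0.3,0.3,0.3,0.3,0.3,0.3,0.3,0.3,0.3],
)

```text
time: 25.68
tcp_pos: [0.5025, -0.0732, 0.1974]
eef_rot: [-3.136, 0.178, 0.001]
ft_force: [0.3, -0.4, 0.0]
opening: 0.0614
grasp_force: 0.0
```

>>> arm_command(
  delta_pos=[
    [-0.25,-1,0],
    [-0.25,-1,0],
    [-0.25,-1,0],
    [-0.25,-1,0],
    [-0.25,-1,0],
    [-0.25,-1,0],
    [-0.25,-1,0],
    [-0.25,-1,0],
    [-0.25,-1,0],
    [-0.25,-1,0],
  ],
  roll=[0,0,0,0,0,0,0,0,0,0],
  claw=[0.3,0.3,0.3,0.3,0.3,0.3,0.3,0.3,0.3,0.3],
)

```text
time: 26.52
tcp_pos: [0.4754, 0.1311, 0.1974]
eef_rot: [-3.136, 0.178, 0.001]
ft_force: [0.9, 0.2, 0.5]
opening: 0.0611
grasp_force: 0.0
```

>>> arm_command(
  delta_pos=[
    [-0.25,-1,0],
    [-0.25,-1,0],
    [-0.25,-1,0],
    [-0.25,-1,0],
    [-0.25,-1,0],
    [-0.25,-0.6,0],
    [0,0,0],
    [0,0,0],
    [0,0,0],
    [0,0,0],
  ],
  roll=[0,0,0,0,0,0,0.8,0.8,0.8,0],
  claw=[0.3,0.3,0.3,0.3,0.3,0.3,0.3,0.3,0.3,0.3],
)

```text
time: 27.35
tcp_pos: [0.4583, 0.2449, 0.1973]
eef_rot: [3.092, -0.553, -0.001]
ft_force: [-0.1, 0.4, 0.4]
opening: 0.0605
grasp_force: 0.0
```

```bash
python3 snap.py t2; python3 bore.py t2 "[.4569,.3022,.06]"; python3 rp.py
```

```text
(array([0.4583, 0.2449, 0.1973]), array([[ 0.938 , -0.3467, -0.0007],
       [-0.3467, -0.938 , -0.0001],
       [-0.0006,  0.0003, -1.    ]])) 27.4
pred (np.float64(211.55832370879364), np.float64(199.29303730957577)) size (50, 50)
120 [211.8148 199.7037] 54 [0.4564 0.3021 0.06  ]
135 [211.8718 199.6923] 78 [0.4563 0.302  0.06  ]
tcp [0.4584 0.2448 0.1974] rack xy mm [-210.1678  434.2041] yaw -0.3513014487816724 [-0.0801  0.3227  0.5797] 27.4
```

>>> arm_command(
  delta_pos=[
    [-0.3,-0.8,0],
    [-0.4,-1,0],
    [-0.4,-0.95,0.5],
    [0,0,0.9],
    [0,0,1],
    [0,0,1],
    [0,0,1],
    [0,0,0],
    [0,0,0],
  ],
  roll=[0,0,0,0,0,0,0,0,0],
  claw=[0.3,0.3,0.3,0.3,0.3,0.3,0.3,0.3,0.3],
)

```text
time: 28.15
tcp_pos: [0.456, 0.3034, 0.1087]
eef_rot: [3.091, -0.55, -0.004]
ft_force: [0.2, -0.2, 0.3]
opening: 0.061
grasp_force: 0.0
```

>>> arm_command(
  delta_pos=[
    [0,0,0.8],
    [0,0,0.9],
    [0,0,0.9],
    [0,0,0.9],
    [0,0,0.6],
    [0,0,0.1],
    [0,0,0],
    [0,0,0],
  ],
  roll=[0,0,0,0,0,0,0,0],
  claw=[0.3,0.3,0.3,0.3,0.3,0.3,0.3,0.3],
)

```text
time: 28.82
tcp_pos: [0.4582, 0.3044, 0.0272]
eef_rot: [-3.091, 0.551, -0.003]
ft_force: [-0.0, -0.6, 0.3]
opening: 0.0615
grasp_force: 0.0
```

>>> arm_command(
  delta_pos=[
    [-0.04,0.13,0],
    [0,0,0],
    [0,0,0],
    [0,0,0],
    [0,0,0],
    [0,0,0],
    [0,0,-0.5],
    [0,0,-1],
    [0,0,-1],
    [0,0,-1],
  ],
  roll=[0,0,0,0,0,0,0,0,0,0],
  claw=[0.3,-1,-1,-1,-1,-1,-1,-1,-1,-1],
)

```text
time: 29.65
tcp_pos: [0.4541, 0.3012, 0.0958]
eef_rot: [3.091, -0.552, -0.004]
ft_force: [0.6, 1.2, -3.6]
opening: 0.0275
grasp_force: 25.0
```

>>> arm_command(
  delta_pos=[
    [0,0,-1],
    [0,0,-1],
    [0,0,-1],
    [0,0,-1],
    [0,0,-1],
    [0,0,-0.6],
    [0,0,0],
    [0,0,0],
    [0,0,0],
    [0,0,0],
  ],
  roll=[0,0,0,0,0,0,-0.8,-0.8,-0.78,0],
  claw=[-1,-1,-1,-1,-1,-1,-1,-1,-1,-1],
)

```text
time: 30.48
tcp_pos: [0.4546, 0.3014, 0.2071]
eef_rot: [3.136, -0.179, -0.003]
ft_force: [-0.1, -0.1, -3.7]
opening: 0.0279
grasp_force: 25.0
```

```bash
python3 rp.py
```

```text
tcp [0.4546 0.3014 0.2071] rack xy mm [-220.3401  489.9951] yaw -0.1139325939245268 [-0.083  -0.0915 -3.6872] 30.4833
```

>>> arm_command(
  delta_pos=[
    [0.3,0.6,0],
    [0.3,1,0],
    [0.3,1,0],
    [0.3,1,0],
    [0.3,1,0],
    [0.3,1,0],
    [0.3,1,0],
    [0.3,1,0],
    [0.3,1,0],
    [0.3,1,0],
  ],
  roll=[0,0,0,0,0,0,0,0,0,0],
  claw=[-1,-1,-1,-1,-1,-1,-1,-1,-1,-1],
)

```text
time: 31.32
tcp_pos: [0.4926, 0.1022, 0.2075]
eef_rot: [3.135, -0.184, -0.002]
ft_force: [0.8, 0.0, -3.6]
opening: 0.0277
grasp_force: 25.0
```

>>> arm_command(
  delta_pos=[
    [0.35,1,0],
    [0.35,1,0],
    [0.35,1,0],
    [0.35,1,0],
    [0.35,1,0],
    [0.35,1,0],
    [0.35,1,0],
    [0.35,1,0],
    [0.3,1,0],
    [0.3,1,0],
  ],
  roll=[0,0,0,0,0,0,0,0,0,0],
  claw=[-1,-1,-1,-1,-1,-1,-1,-1,-1,-1],
)

```text
time: 32.15
tcp_pos: [0.5368, -0.1042, 0.2074]
eef_rot: [3.136, -0.185, -0.002]
ft_force: [-0.0, 0.7, -4.0]
opening: 0.0274
grasp_force: 25.0
```

>>> arm_command(
  delta_pos=[
    [0,0.6,0],
    [0,0,0],
    [0,0,0],
  ],
  roll=[0,0,0],
  claw=[-1,-1,-1],
)

```text
time: 32.4
tcp_pos: [0.5354, -0.1146, 0.2074]
eef_rot: [-3.135, 0.185, 0.002]
ft_force: [1.0, 0.9, -3.8]
opening: 0.0277
grasp_force: 25.0
```

```bash
python3 rp.py
```

```text
tcp [ 0.5354 -0.1146  0.2074] rack xy mm [-93.2669  85.7461] yaw -0.11762507272097164 [ 0.9679  0.9241 -3.8327] 32.4
```

>>> arm_command(
  delta_pos=[
    [0.1,0.4,0],
    [0,0.4,0],
    [0,0,0.6],
    [0,0,1],
    [0,0,1],
    [0,0,1],
    [0,0,0.8],
    [0,0,0],
    [0,0,0],
  ],
  roll=[0,0,0,0,0,0,0,0,0],
  claw=[-1,-1,-1,-1,-1,-1,-1,-1,-1],
)

```text
time: 33.15
tcp_pos: [0.5349, -0.1295, 0.1182]
eef_rot: [-3.135, 0.18, 0.005]
ft_force: [-0.6, 0.3, -3.9]
opening: 0.0278
grasp_force: 25.0
```

```bash
python3 rp.py
```

```text
tcp [ 0.5349 -0.1295  0.1182] rack xy mm [-91.9878  70.882 ] yaw -0.11483927088399712 [-0.5792  0.2528 -3.9041] 33.15
```

>>> arm_command(
  delta_pos=[
    [0.03,0.04,0.6],
    [0,0,0.7],
    [0,0,0.5],
    [0,0,0.13],
    [0,0,0],
    [0,0,0],
  ],
  roll=[0,0,0,0,0,0],
  claw=[-1,-1,-1,-1,-1,-1],
)

```text
time: 33.65
tcp_pos: [0.5369, -0.1318, 0.0832]
eef_rot: [3.135, -0.18, 0.0]
ft_force: [-5.3, 0.2, 5.4]
opening: 0.0274
grasp_force: 25.0
```

```bash
python3 rp.py
```

```text
tcp [ 0.5369 -0.1318  0.0832] rack xy mm [-89.7383  68.7796] yaw -0.11481045231221923 [-5.2959  0.1983  5.4439] 33.65
```

>>> arm_command(
  delta_pos=[
    [0,0,-0.5],
    [0,0,0],
    [0,0,0],
  ],
  roll=[0,0,0],
  claw=[-1,-1,-1],
)

```text
time: 33.9
tcp_pos: [0.5383, -0.1318, 0.0926]
eef_rot: [3.135, -0.181, 0.006]
ft_force: [0.1, -0.3, -3.1]
opening: 0.0276
grasp_force: 25.0
```

```bash
python3 snap.py r5; python3 - <<'E'
from rk import *
q=np.load("rack.npy"); a=q[2]
def rk(P):
    d=P[:2]-q[:2]; return 1e3*np.array([d[0]*np.cos(a)+d[1]*np.sin(a),-d[0]*np.sin(a)+d[1]*np.cos(a)])
k=lambda u,v:((u+.5)*.64-.5,(v+.5)*.64-.5)
V={"rackA":[k(181,267),k(253,267),k(334,267),k(420,267)],"rackB":[(184.3,202.7),(235.9,202.7),(289.2,202.7),(341.1,202.7)],"r2":[(93.5,196),(153,196),(222.5,196),(297,196)],"r3":[(109.3,227),(163.2,228.8),(224.1,228.8),(289.4,225.2)]}
for n,l in V.items():
    c=load(n)[1]; print(n,[rk(plane(c,*p,.055)).round(1) for p in l])
im,c=load("r5"); cv2.imwrite("pics/r5c.png",cv2.resize(im[60:340,100:473],(799,600),interpolation=cv2.INTER_CUBIC))
E
python3 rp.py
```

```text
(array([ 0.5383, -0.1318,  0.0926]), array([[ 0.9934, -0.115 ,  0.0035],
       [-0.115 , -0.9934, -0.0013],
       [ 0.0036,  0.0009, -1.    ]])) 33.95
rackA [array([-138.3,  104.1]), array([-138.6,   34.9]), array([-138.3,  -34.9]), array([-137.6, -105.1])]
rackB [array([-138.2,  105.2]), array([-137. ,   35.7]), array([-136.3,  -34.1]), array([-135.9, -104.6])]
r2 [array([-137.4,  104.4]), array([-137. ,   34.6]), array([-136.9,  -34.8]), array([-136.9, -105. ])]
r3 [array([-136.9,  103.8]), array([-136.8,   34.6]), array([-135.6,  -34.4]), array([-131.5, -104.8])]
tcp [ 0.5376 -0.1315  0.0919] rack xy mm [-89.1489  69.1985] yaw -0.11519816941920813 [-0.1079  0.3354 -3.833 ] 33.95
```

View pics/r5c.png

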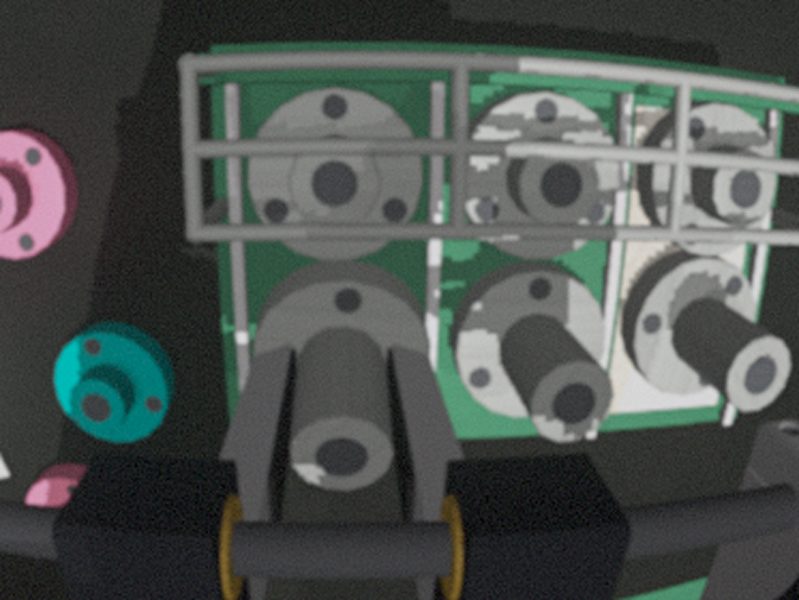

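View r5 shows the held tall flange hanging over the left lane, with its disc spanning cols 257–430 between ribs at 243 and 432. It sits slightly right of the lane middle, and its far edge (row 262) is very near the low disc's edge (row 259). The right lane's tall flange stands well. I'll quantify the clearances.

```bash
python3 - <<'E'
from rk import *
q=np.load("rack.npy"); a=q[2]
im,c=load("r5")
def rk(P):
    d=P[:2]-q[:2]; return (1e3*np.array([d[0]*np.cos(a)+d[1]*np.sin(a),-d[0]*np.sin(a)+d[1]*np.cos(a)])).round(1)
K=lambda u,v:((u+.5)/2.142-.5+100,(v+.5)/2.142-.5+60)
for n,u,v,z in [("held far edge",343,262,.0814),("held left",257,335,.0814),("held right",430,325,.0814),("held bore",341,457,.1254),("lowset2 near edge",335,260,.066),("lowset2 bore",335,184,.084),("mid low near",545,258,.066),("mid low bore",562,184,.084),("mid tall far",540,263,.066),("mid tall bore",573,403,.11),("right tall bore",761,374,.11),("right low bore",745,187,.084),("ribL",243,335,.055),("ribR",432,335,.055)]:
    print(n,rk(plane(c,*K(u,v),z)))
g=cv2.cvtColor(im,cv2.COLOR_BGR2GRAY)
E
```

```text
held far edge [-55.9  68.4]
held left [-79.9  95.9]
held right [-76.7  40.7]
held bore [-97.7  69.1]
lowset2 near edge [-59.2  71. ]
lowset2 bore [-31.4  70.7]
mid low near [-58.5  -1. ]
mid low bore [-30.4   1.2]
mid tall far [-60.3   0.7]
mid tall bore [-91.4   0.4]
right tall bore [-85.9 -68.9]
right low bore [-28.4 -68.5]
ribL [-90.2 104.9]
ribR [-90.4  35.8]
```

```bash
python3 - <<'E'
from rk import *
q=np.load("rack.npy"); a=q[2]
def rk(P):
    d=P[:2]-q[:2]; return (1e3*np.array([d[0]*np.cos(a)+d[1]*np.sin(a),-d[0]*np.sin(a)+d[1]*np.cos(a)])).round(1)
im,c=load("r5")
K=lambda u,v:((u+.5)/2.142-.5+100,(v+.5)/2.142-.5+60)
for n,u,v in [("R far",690,250),("R left",637,325),("R near",680,392),("R right",757,300),("Rlow near",712,257),("M left",455,340),("M right",607,340),("M near",530,415)]: print(n,rk(plane(c,*K(u,v),.066)))
h=cv2.cvtColor(im,cv2.COLOR_BGR2HSV)
# dark bores (right tall, middle tall, rear hubs) from r4 too
im4,c4=load("r4"); g=cv2.cvtColor(im4,cv2.COLOR_BGR2GRAY)
P=proj(c4,[.5201,-.2696,.11]); u,v=P.astype(int); print(P)
w=cv2.resize(cv2.GaussianBlur(g,(3,3),0)[v-22:v+23,u-20:u+21],None,fx=.5,fy=.5,interpolation=cv2.INTER_AREA); print(w)
E
```

```text
R far [-55.1 -59.3]
R left [-83.9 -40.5]
R near [-113.   -65.7]
R right [-75. -96.]
Rlow near [-57.6 -69.9]
M left [-88.1  29.3]
M right [-89.5 -28.7]
M near [-119.1   -1.7]
[258.0403 201.8321]
[[ 98 124 139 136 112  93  92  93  95  95  95  94  95  93  93 125 200 228
  230 227]
 [ 86 115 137 129 101  93  94  97 101 107 109 104 100  99  94 104 171 223
  230 227]
 [ 95 120 136 120  95  94 107 118 124 131 132 129 141 151 123  97 143 214
  229 227]
 [122 133 137 114  99 112 127 134 136 136 137 150 188 210 183 130 133 206
  228 226]
 [137 138 135 114 117 131 137 136 136 134 140 175 214 225 218 189 157 196
  225 226]
 [139 138 132 120 130 138 137 134 127 118 137 182 211 223 225 219 191 191
  222 226]
 [138 139 132 125 135 138 134 117  99  91 110 143 170 205 222 223 208 194
  219 225]
 [139 154 156 135 135 136 124  97  86  93 113 129 137 175 215 223 216 201
  217 226]
 [147 187 194 147 135 134 113  89  92 112 128 133 133 159 207 222 220 209
  221 231]
 [180 217 213 156 135 132 110  94 112 129 132 133 133 156 203 219 218 213
  226 233]
 [216 231 216 161 136 133 116 107 125 132 133 132 136 16
[... 264 characters left out ...]
 225 232
  237 241]
 [240 239 238 235 223 207 211 216 217 216 215 215 217 217 220 227 236 239
  241 241]
 [239 239 239 239 238 235 231 224 220 220 219 217 219 225 234 239 241 241
  241 241]
 [238 239 239 239 239 239 239 236 233 233 233 232 234 239 241 241 241 241
  241 241]
 [238 238 238 239 240 240 239 239 239 239 240 241 241 241 241 241 241 242
  241 241]
 [232 233 233 234 233 230 230 231 231 230 232 233 233 232 232 233 232 232
  232 232]
 [189 191 191 192 190 186 185 186 185 186 189 191 191 191 191 191 190 190
  191 191]
 [151 152 152 152 153 152 152 152 152 156 160 160 161 161 161 161 161 160
  160 159]
 [147 148 148 149 150 149 148 148 149 154 157 157 158 157 157 157 157 157
  156 155]]
```

The held flange has tilted in the grip: its bore is at x -98 but its disc is at about -84, and its far edge reaches over the low disc. I'll lift, back off, and re-measure before setting it down.

>>> arm_command(
  delta_pos=[
    [0,0,-0.7],
    [0,0,-0.5],
    [-0.3,-0.05,0],
    [-0.3,0,0],
    [0,0,0],
    [0,0,0],
    [0,0,0],
  ],
  roll=[0,0,0,0,0,0,0],
  claw=[-1,-1,-1,-1,-1,-1,-1],
)

```text
time: 34.53
tcp_pos: [0.5243, -0.1287, 0.1146]
eef_rot: [-3.136, 0.181, 0.002]
ft_force: [-0.7, -0.2, -3.8]
opening: 0.0275
grasp_force: 25.0
```

```bash
python3 snap.py r6; python3 rp.py; python3 - <<'E'
from rk import *
q=np.load("rack.npy"); a=q[2]
def rk(P):
    d=P[:2]-q[:2]; return (1e3*np.array([d[0]*np.cos(a)+d[1]*np.sin(a),-d[0]*np.sin(a)+d[1]*np.cos(a)])).round(1)
im,c=load("r6"); h=cv2.cvtColor(im,cv2.COLOR_BGR2HSV); t=np.load("pics/r6.npz")["t"]
z=t[2]-.0272+.016
print("sat/val column 261", [(v,int(h[v,259:264,1].mean()),int(h[v,259:264,2].mean())) for v in range(166,205,1)])
for n,(x,y) in {"far":(29,0),"bore":(0,0)}.items():
    zz=z if n=="far" else z+.044
    P=[t[0]+x/1e3*np.cos(a),t[1]+x/1e3*np.sin(a),zz]; print(n,proj(c,P))
g=cv2.GaussianBlur(h[:,:,2],(3,3),0)[230:310,225:300]
for th in (60,70,80,90,100):
    nb,l,st,ce=cv2.connectedComponentsWithStats((g<th).astype(np.uint8))
    for i in range(1,nb):
        if 60<st[i,4]<900 and .6<st[i,2]/st[i,3]<1.9: print(th,ce[i]+[225,230],st[i])
E
```

```text
(array([ 0.5243, -0.1287,  0.1146]), array([[ 0.9934, -0.1151, -0.001 ],
       [-0.1151, -0.9934,  0.0004],
       [-0.001 , -0.0003, -1.    ]])) 34.5833
tcp [ 0.5246 -0.1287  0.1147] rack xy mm [-102.3504   70.4574] yaw -0.11524948775129036 [-0.8442  0.9807 -4.5171] 34.5833
sat/val column 261 [(166, 111, 83), (167, 115, 84), (168, 118, 82), (169, 114, 84), (170, 108, 86), (171, 121, 84), (172, 111, 87), (173, 109, 86), (174, 112, 85), (175, 115, 83), (176, 114, 85), (177, 118, 86), (178, 119, 84), (179, 115, 82), (180, 81, 83), (181, 37, 80), (182, 10, 82), (183, 7, 82), (184, 9, 83), (185, 10, 83), (186, 7, 83), (187, 11, 83), (188, 11, 80), (189, 8, 82), (190, 9, 87), (191, 10, 102), (192, 7, 109), (193, 5, 107), (194, 7, 93), (195, 15, 72), (196, 15, 60), (197, 15, 55), (198, 15, 56), (199, 19, 59), (200, 14, 56), (201, 22, 59), (202, 17, 55), (203, 20, 59), (204, 15, 64)]
far [258.949  187.2531]
bore [259.0977 259.2927]
60 [259.5494 272.5279] [ 24  36  21  15 233]
70 [259.3793 272.5621] [ 23  35  23  17 290]
80 [259.3061 272.6606] [ 22  34  25  18 330]
90 [259.25   272.7204] [ 22  34  25  19 372]
100 [259.4421 272.7494] [ 21  33  27  21 423]
```

```bash
python3 - <<'E'
from rk import *
a=np.load("rack.npy")[2]; e=np.array([np.cos(a),np.sin(a),0]); k=np.array([0,0,1.])
im,c=load("r6"); t=np.load("pics/r6.npz")["t"]
# flange frame: origin grip point on axis, 19 mm above TCP; underside s mm below; tilt th (top to -x)
def pts(p):
    x,th,s=p[0]/1e3,p[1],p[2]/1e3; ax=-np.sin(th)*e+np.cos(th)*k; ex=np.cos(th)*e+np.sin(th)*k
    g=t+x*e+.019*k; b=g-s*ax
    return [b+.06*ax,b+.016*ax+.029*ex,b+.029*ex,b-.029*ex,b]
f=lambda p:[proj(c,q)[1]-m for q,m in zip(pts(p)[:3],(272.7,190,180.7))]
s=least_squares(f,[0,.1,46.]); print(s.x,s.cost)
P=pts(s.x); print("rear edge low z below tcp",1e3*(P[3][2]-t[2]),"rear edge x rel tcp",1e3*(P[3]-t)@e,"base c",1e3*(P[4]-t)@e)
E
```

```text
[ 0.1987  0.1072 35.8149] 9.733912481703109e-26
rear edge low z below tcp -19.71191273554003 rear edge x rel tcp -24.803187212019676 base c 4.030371215417077
```

>>> arm_command(
  delta_pos=[
    [0.15,0,0],
    [0.15,0,0.5],
    [0,0,0.7],
    [0,0,0.5],
    [0,0,0],
    [0,0,0],
  ],
  roll=[0,0,0,0,0,0],
  claw=[-1,-1,-1,-1,-1,-1],
)

```text
time: 35.08
tcp_pos: [0.5303, -0.1293, 0.0802]
eef_rot: [-3.136, 0.181, 0.003]
ft_force: [0.9, 0.2, -4.1]
opening: 0.0278
grasp_force: 25.0
```

```bash
python3 rp.py
```

```text
tcp [ 0.5303 -0.1293  0.0802] rack xy mm [-96.6107  70.5465] yaw -0.1151678976548593 [ 0.8584  0.1823 -4.0702] 35.0833
```

>>> arm_command(
  delta_pos=[
    [0.04,0,0.2],
    [0,0,0.12],
    [0,0,0],
    [0,0,0],
  ],
  roll=[0,0,0,0],
  claw=[-1,-1,-1,-1],
)

```text
time: 35.42
tcp_pos: [0.5338, -0.1302, 0.0774]
eef_rot: [3.135, -0.181, 0.007]
ft_force: [-0.6, 1.4, 4.7]
opening: 0.0277
grasp_force: 25.0
```

```bash
python3 rp.py
```

```text
tcp [ 0.5338 -0.1302  0.0774] rack xy mm [-93.0411  70.0206] yaw -0.11523832186621279 [-0.6381  1.4036  4.6843] 35.4167
```

```bash
python3 snap.py r7; python3 - <<'E'
from rk import *
qk=np.load("rack.npy"); a=qk[2]; e=np.array([np.cos(a),np.sin(a),0]); k=np.array([0,0,1.])
def rk(P):
    d=P[:2]-qk[:2]; return (1e3*np.array([d[0]*np.cos(a)+d[1]*np.sin(a),-d[0]*np.sin(a)+d[1]*np.cos(a)])).round(1)
im,c=load("r7"); h=cv2.cvtColor(im,cv2.COLOR_BGR2HSV); t=np.load("pics/r7.npz")["t"]; print(t)
for u in (245,259,273): print(u,[(v,int(h[v,u-2:u+3,1].mean()),int(h[v,u-2:u+3,2].mean())) for v in range(168,202)])
g=cv2.GaussianBlur(h[:,:,2],(3,3),0)[230:310,225:300]
for th in (60,80):
    nb,l,st,ce=cv2.connectedComponentsWithStats((g<th).astype(np.uint8))
    for i in range(1,nb):
        if 60<st[i,4]<900: print(th,ce[i]+[225,230],st[i])
for r in (195,205,215): print(r,[(u,int(h[r,u,1]),int(h[r,u,2])) for u in list(range(204,226))+list(range(292,316))])
for d in ((-.0585,.07,.066),(-.0885,.105,.055),(-.0885,.035,.055)):
    print(proj(c,[qk[0]+d[0]*np.cos(a)-d[1]*np.sin(a),qk[1]+d[0]*np.sin(a)+d[1]*np.cos(a),d[2]]))
E
```

```text
(array([ 0.5338, -0.1302,  0.0774]), array([[ 0.9934, -0.115 ,  0.0042],
       [-0.115 , -0.9934, -0.0013],
       [ 0.0043,  0.0008, -1.    ]])) 35.4667
[ 0.5338 -0.1302  0.0774]
245 [(168, 6, 117), (169, 7, 108), (170, 9, 106), (171, 5, 110), (172, 7, 115), (173, 9, 113), (174, 7, 112), (175, 6, 111), (176, 7, 111), (177, 12, 106), (178, 28, 97), (179, 68, 89), (180, 102, 84), (181, 110, 84), (182, 113, 84), (183, 108, 84), (184, 80, 83), (185, 49, 81), (186, 20, 79), (187, 11, 80), (188, 11, 81), (189, 11, 81), (190, 8, 81), (191, 10, 82), (192, 6, 81), (193, 8, 83), (194, 8, 96), (195, 7, 105), (196, 5, 109), (197, 6, 111), (198, 7, 111), (199, 5, 112), (200, 5, 111), (201, 7, 112)]
259 [(168, 6, 102), (169, 7, 98), (170, 9, 104), (171, 4, 110), (172, 5, 113), (173, 6, 115), (174, 7, 112), (175, 4, 111), (176, 4, 110), (177, 4, 109), (178, 9, 109), (179, 10, 103), (180, 32, 93), (181, 77, 86), (182, 81, 81), (183, 40, 78), (184, 10, 81), (185, 8, 81), (186, 8, 81), (187, 10, 81), (188, 9, 82), (189, 9, 81), (190, 4, 81), (191, 9, 85), (192, 7, 97), (193, 3, 107), (194, 6, 110), 
[... 2215 characters left out ...]
4, 126), (209, 4, 136), (210, 2, 136), (211, 9, 139), (212, 4, 131), (213, 0, 111), (214, 42, 90), (215, 107, 74), (216, 111, 83), (217, 101, 83), (218, 85, 84), (219, 54, 81), (220, 3, 97), (221, 12, 108), (222, 4, 115), (223, 7, 109), (224, 11, 113), (225, 7, 109), (292, 13, 116), (293, 2, 114), (294, 6, 118), (295, 13, 116), (296, 7, 115), (297, 5, 110), (298, 6, 89), (299, 56, 86), (300, 95, 91), (301, 88, 81), (302, 22, 94), (303, 9, 118), (304, 2, 134), (305, 2, 138), (306, 2, 138), (307, 6, 138), (308, 23, 134), (309, 70, 135), (310, 115, 133), (311, 113, 135), (312, 119, 137), (313, 121, 122), (314, 110, 100), (315, 86, 80)]
[258.9452 179.0562]
[210.9397 215.619 ]
[307.1267 215.3398]
```

```bash
python3 - <<'E'
from rk import *
qk=np.load("rack.npy"); a=qk[2]; e=np.array([np.cos(a),np.sin(a),0]); k=np.array([0,0,1.])
im,c=load("r7"); t=np.load("pics/r7.npz")["t"]; o=np.array([qk[0],qk[1],0])+.07*np.array([-np.sin(a),np.cos(a),0])
def pts(p):
    x,th,zb=p[0]/1e3,p[1],p[2]/1e3; ax=-np.sin(th)*e+np.cos(th)*k; ex=np.cos(th)*e+np.sin(th)*k
    b=o+x*e+zb*k; return [b+.06*ax,b+.016*ax+.029*ex,b+.029*ex,b-.029*ex,b]
for m in ((272.6,191.7,182.9),(274,191.7,182.9),(272.6,192.2,182.5),(272.6,191.2,183.3)):
    s=least_squares(lambda p:[proj(c,q)[1]-v for q,v in zip(pts(p)[:3],m)],[-90,.1,55.]); P=pts(s.x)
    print(m,"base x,tilt,z",s.x,"edges z",1e3*P[2][2],1e3*P[3][2])
for z in(.05,.055,.06): 
    P=plane(c,259,182.9,z); print(z,1e3*(P-o)@e)
# consistency check with standing middle tall: bore of upright flange at this pose
for x in (-88,-90,-92,-94):
    print(x,[proj(c,q)[1].round(1) for q in pts((x,0,50))[:3]])
E
```

```text
(272.6, 191.7, 182.9) base x,tilt,z [-91.0779   0.0896  59.3267] edges z 61.92086246055691 56.73250085129677
(274, 191.7, 182.9) base x,tilt,z [-90.2894   0.0833  62.5323] edges z 64.946624232565 60.11797421895992
(272.6, 192.2, 182.5) base x,tilt,z [-91.615    0.1373  54.274 ] edges z 58.24309065535255 50.30483750031609
(272.6, 191.2, 183.3) base x,tilt,z [-90.3929   0.0438  64.5874] edges z 65.85780459369286 63.317086389692854
0.05 -65.36233647869052
0.055 -64.03354176628119
0.06 -62.70474705387175
-88 [np.float64(250.9), np.float64(179.8), np.float64(174.2)]
-90 [np.float64(254.1), np.float64(182.7), np.float64(177.0)]
-92 [np.float64(257.2), np.float64(185.7), np.float64(179.7)]
-94 [np.float64(260.3), np.float64(188.6), np.float64(182.4)]
```

The disc is clear of both ribs and of the low flange, with its rear edge on the deck, about 8° tilt and its base at x ≈ -91. I'll ease the grip so it settles flat.

>>> arm_command(
  delta_pos=[
    [0,0,-0.05],
    [0,0,-0.05],
    [0,0,0],
    [0,0,0],
  ],
  roll=[0,0,0,0],
  claw=[-1,-1,-1,-1],
  grip_force=4,
)

```text
time: 35.8
tcp_pos: [0.5324, -0.13, 0.0773]
eef_rot: [3.136, -0.181, 0.002]
ft_force: [1.6, 0.4, 0.8]
opening: 0.028
grasp_force: 4.0
```

>>> arm_command(
  delta_pos=[
    [0,0,0],
    [0,0,0],
    [0,0,0],
    [0,0,0],
  ],
  roll=[0,0,0,0],
  claw=[-0.3,-0.2,-0.1,0],
  grip_force=3,
)

```text
time: 36.13
tcp_pos: [0.5313, -0.1295, 0.0766]
eef_rot: [-3.136, 0.181, 0.001]
ft_force: [-0.8, -0.6, -0.2]
opening: 0.0456
grasp_force: 0.0
```

```bash
python3 rp.py; python3 snap.py r8; python3 - <<'E'
from rk import *
im,c=load("r8"); h=cv2.cvtColor(im,cv2.COLOR_BGR2HSV)
for u in (259,): print(u,[(v,int(h[v,u-2:u+3,1].mean()),int(h[v,u-2:u+3,2].mean())) for v in range(166,200)])
g=cv2.GaussianBlur(h[:,:,2],(3,3),0)[230:310,225:300]
for th in (60,80):
    nb,l,st,ce=cv2.connectedComponentsWithStats((g<th).astype(np.uint8))
    for i in range(1,nb):
        if 60<st[i,4]<900: print(th,ce[i]+[225,230],st[i])
E
```

```text
tcp [ 0.5313 -0.1295  0.0766] rack xy mm [-95.6106  70.4177] yaw -0.11524234226903278 [-0.8095 -0.5665 -0.1701] 36.1333
(array([ 0.5313, -0.1295,  0.0766]), array([[ 0.9934, -0.115 , -0.0009],
       [-0.115 , -0.9934,  0.0003],
       [-0.0009, -0.0002, -1.    ]])) 36.1833
259 [(166, 8, 103), (167, 3, 111), (168, 5, 114), (169, 6, 112), (170, 6, 112), (171, 5, 112), (172, 5, 111), (173, 6, 111), (174, 7, 110), (175, 6, 108), (176, 10, 95), (177, 10, 79), (178, 9, 73), (179, 9, 73), (180, 10, 76), (181, 8, 84), (182, 9, 101), (183, 6, 113), (184, 8, 110), (185, 5, 102), (186, 7, 89), (187, 9, 76), (188, 11, 70), (189, 14, 66), (190, 21, 67), (191, 14, 63), (192, 19, 67), (193, 10, 68), (194, 13, 72), (195, 10, 80), (196, 8, 93), (197, 8, 106), (198, 6, 114), (199, 8, 116)]
60 [259.4553 252.5702] [ 25  13  21  19 235]
80 [279.0964 233.9036] [43  0 21 12 83]
80 [259.4844 252.1607] [ 23  12  24  22 417]
```

```bash
python3 - <<'E'
from rk import *
qk=np.load("rack.npy"); a=qk[2]
def rk(P):
    d=P[:2]-qk[:2]; return (1e3*np.array([d[0]*np.cos(a)+d[1]*np.sin(a),-d[0]*np.sin(a)+d[1]*np.cos(a)])).round(1)
c=load("r8")[1]
print("bore",rk(plane(c,259.5,252.4,.11)),"far",rk(plane(c,259,181.7,.066)),"low near",rk(plane(c,259,176.4,.066)))
E
```

```text
bore [-90.9  70.2] far [-62.6  70.4] low near [-59.1  70.4]
```

>>> arm_command(
  delta_pos=[
    [0,0,-0.6],
    [0,0,-1],
    [0,0,-1],
    [0,0,-1],
    [0,0,-1],
    [0,0.5,-1],
    [0,1,-0.5],
    [0,1,0],
    [0,1,0],
    [0,0,0],
  ],
  roll=[0,0,0,0,0,0,0,0,0,0],
  claw=[0,0,0,0,0,0,0,0,0,0],
)

```text
time: 37.02
tcp_pos: [0.5237, -0.2025, 0.2004]
eef_rot: [3.133, -0.186, 0.003]
ft_force: [0.5, 0.3, 0.6]
opening: 0.0472
grasp_force: 0.0
```

>>> arm_command(
  delta_pos=[
    [0,0,0],
    [0,0,0],
  ],
  roll=[0,0],
  claw=[0,0],
)

```text
time: 37.18
tcp_pos: [0.5236, -0.1987, 0.1991]
eef_rot: [-3.136, 0.181, -0.0]
ft_force: [-1.4, -0.2, 0.4]
opening: 0.0468
grasp_force: 0.0
```

```bash
python3 snap.py r9; python3 rp.py; python3 - <<'E'
from rk import *
qk=np.load("rack.npy"); a=qk[2]
def rk(P):
    d=P[:2]-qk[:2]; return (1e3*np.array([d[0]*np.cos(a)+d[1]*np.sin(a),-d[0]*np.sin(a)+d[1]*np.cos(a)])).round(1)
im,c=load("r9"); g=cv2.GaussianBlur(cv2.cvtColor(im,cv2.COLOR_BGR2GRAY),(3,3),0)
def W(x,y,z): return [qk[0]+x*np.cos(a)-y*np.sin(a),qk[1]+x*np.sin(a)+y*np.cos(a),z]
for y in (.07,0,-.07):
  for x,z in ((-.09,.11),(-.029,.084)):
    u,v=proj(c,W(x,y,z)); x0,y0=int(u)-14,int(v)-14; w=g[max(y0,0):y0+29,x0:x0+29]; out=[]
    for th in (60,70,80,90,105,120,135):
        nb,l,st,ce=cv2.connectedComponentsWithStats((w<th).astype(np.uint8))
        for i in range(1,nb):
            if 30<st[i,4]<150 and .7<st[i,2]/st[i,3]<1.4 and st[i,4]>.65*st[i,2]*st[i,3]: out.append((th,int(st[i,4]),*rk(plane(c,*(ce[i]+[x0,max(y0,0)]),z))))
    print("lane",y,"z",z,(u.round(),v.round()),out)
E
```

```text
(array([ 0.5236, -0.1987,  0.1991]), array([[ 0.9934, -0.1151,  0.0001],
       [-0.1151, -0.9934,  0.0006],
       [-0.    , -0.0006, -1.    ]])) 37.2333
tcp [ 0.5236 -0.1984  0.199 ] rack xy mm [-95.5056   1.169 ] yaw -0.11464345895313102 [ 0.0992  0.6301 -0.4031] 37.2333
lane 0.07 z 0.11 (np.float64(186.0), np.float64(189.0)) [(120, 94, np.float64(-91.1), np.float64(69.6)), (135, 114, np.float64(-91.0), np.float64(69.8))]
lane 0.07 z 0.084 (np.float64(189.0), np.float64(123.0)) [(80, 94, np.float64(-31.3), np.float64(70.6)), (90, 112, np.float64(-31.2), np.float64(70.5)), (105, 142, np.float64(-31.3), np.float64(70.5))]
lane 0 z 0.11 (np.float64(260.0), np.float64(188.0)) [(80, 85, np.float64(-91.1), np.float64(0.9)), (90, 111, np.float64(-91.1), np.float64(0.8))]
lane 0 z 0.084 (np.float64(260.0), np.float64(121.0)) [(80, 98, np.float64(-30.7), np.float64(0.8)), (90, 116, np.float64(-30.6), np.float64(0.9)), (105, 144, np.float64(-30.7), np.float64(0.9))]
lane -0.07 z 0.11 (np.float64(333.0), np.float64(188.0)) [(105, 59, np.float64(-83.3), np.float64(-68.2))]
lane -0.07 z 0.084 (np.float64(330.0), np.float64(122.0)) [(70, 80, np.float64(-29.0), np.float64(-69.2)), (80, 105, np.float64(-28.9), np.float64(-69.2)), (90, 124, np.float64(-28.8), np.float64(-69.1))]
```

Left lane is good: tall bore at (-91, 70), upright. The right tall seems about 5 mm too far back, so I'll measure it from close by.

>>> arm_command(
  delta_pos=[
    [0,0.8,0],
    [0,1,0],
    [0,1,0],
    [0,0.8,0.3],
    [0,0,0.5],
    [0,0,0],
    [0,0,0],
    [0,0,0],
  ],
  roll=[0,0,0,0,0,0,0,0],
  claw=[0,0,0,0,0,0,0,0],
)

```text
time: 37.9
tcp_pos: [0.5153, -0.2693, 0.1822]
eef_rot: [-3.135, 0.179, 0.002]
ft_force: [0.2, 0.7, -0.1]
opening: 0.0469
grasp_force: 0.0
```

```bash
python3 snap.py r10; python3 rp.py; python3 - <<'E'
from rk import *
qk=np.load("rack.npy"); a=qk[2]
def rk(P):
    d=P[:2]-qk[:2]; return (1e3*np.array([d[0]*np.cos(a)+d[1]*np.sin(a),-d[0]*np.sin(a)+d[1]*np.cos(a)])).round(1)
def W(x,y,z): return [qk[0]+x*np.cos(a)-y*np.sin(a),qk[1]+x*np.sin(a)+y*np.cos(a),z]
im,c=load("r10"); h=cv2.cvtColor(im,cv2.COLOR_BGR2HSV)
for x,z in ((-.058,.066),(-.062,.066),(-.091,.11),(-.12,.066),(-.029,.084)): print(x,z,proj(c,W(x,-.07,z)))
u=int(proj(c,W(-.091,-.07,.11))[0])
for uu in (u-12,u,u+12): print(uu,[f"{v}:{int(h[v,uu-1:uu+2,2].mean())}" for v in range(140,250)])
E
```

```text
(array([ 0.5153, -0.2693,  0.1822]), array([[ 0.9935, -0.1138, -0.001 ],
       [-0.1138, -0.9935,  0.0013],
       [-0.0012, -0.0012, -1.    ]])) 37.95
tcp [ 0.5155 -0.2696  0.1827] rack xy mm [-95.5125 -70.4924] yaw -0.11399068860382461 [-0.0763 -0.0025 -0.2088] 37.95
-0.058 0.066 [258.8037 149.6548]
-0.062 0.066 [258.8099 153.6028]
-0.091 0.11 [258.798 194.53 ]
-0.12 0.066 [258.8977 208.3094]
-0.029 0.084 [258.7299 121.7106]
246 ['140:133', '141:105', '142:93', '143:101', '144:119', '145:136', '146:154', '147:165', '148:169', '149:168', '150:154', '151:133', '152:118', '153:128', '154:137', '155:141', '156:143', '157:144', '158:143', '159:144', '160:141', '161:143', '162:144', '163:143', '164:143', '165:143', '166:143', '167:144', '168:146', '169:143', '170:141', '171:136', '172:134', '173:128', '174:120', '175:113', '176:108', '177:104', '178:103', '179:107', '180:112', '181:121', '182:125', '183:129', '184:131', '185:134', '186:135', '187:135', '188:136', '189:135', '190:135', '191:136', '192:138', '193:141', '194:150', '195:160', '196:175', '197:193', '198:205', '199:213', '200
[... 2161 characters left out ...]
38', '184:159', '185:199', '186:220', '187:226', '188:225', '189:224', '190:222', '191:221', '192:220', '193:220', '194:220', '195:221', '196:218', '197:215', '198:213', '199:215', '200:223', '201:231', '202:237', '203:241', '204:243', '205:243', '206:243', '207:243', '208:244', '209:242', '210:233', '211:215', '212:192', '213:185', '214:186', '215:186', '216:187', '217:181', '218:153', '219:100', '220:74', '221:71', '222:73', '223:74', '224:72', '225:72', '226:70', '227:72', '228:72', '229:71', '230:70', '231:69', '232:70', '233:72', '234:71', '235:69', '236:64', '237:67', '238:68', '239:68', '240:66', '241:68', '242:67', '243:66', '244:66', '245:64', '246:66', '247:65', '248:60', '249:63']
```

The right tall is upright and touching the low flange at x ≈ -86, while the others stand at -91. I'll grip its hub and draw it back about 4.5 mm.

>>> arm_command(
  delta_pos=[
    [0.2,-0.05,0.6],
    [0.2,0,1],
    [0,0,1],
    [0,0,1],
    [0,0,1],
    [0,0,0.4],
    [0,0,0],
    [0,0,0],
  ],
  roll=[0,0,0,0,0,0,0,0],
  claw=[0,0,0,0,0,0,0,0],
)

```text
time: 38.62
tcp_pos: [0.5236, -0.2703, 0.0826]
eef_rot: [-3.136, 0.18, 0.001]
ft_force: [0.7, 0.3, 0.5]
opening: 0.0471
grasp_force: 0.0
```

```bash
python3 rp.py
```

```text
tcp [ 0.5236 -0.2703  0.0826] rack xy mm [-87.442  -70.3041] yaw -0.11478691306575169 [0.7388 0.2657 0.4553] 38.6167
```

>>> arm_command(
  delta_pos=[
    [0,0,0],
    [0,0,0],
    [0,0,0],
    [0,0,0],
    [-0.06,0,0],
    [-0.06,0,0],
    [-0.06,0,0],
    [-0.06,0,0],
    [0,0,0],
    [0,0,0],
  ],
  roll=[0,0,0,0,0,0,0,0,0,0],
  claw=[-1,-1,-1,-1,-1,-1,-1,-1,-1,-1],
  grip_force=8,
)

```text
time: 39.45
tcp_pos: [0.5206, -0.2713, 0.0844]
eef_rot: [3.134, -0.181, 0.007]
ft_force: [5.3, 0.2, 5.6]
opening: 0.0276
grasp_force: 8.0
```

```bash
python3 rp.py
```

```text
tcp [ 0.5206 -0.2713  0.0844] rack xy mm [-90.2738 -71.6909] yaw -0.1153953060430354 [5.3215 0.1614 5.5581] 39.45
```

>>> arm_command(
  delta_pos=[
    [0,0,0],
    [0,0,0],
    [0,0,0],
    [0,0,0],
    [0,0,-0.6],
    [0,0,-1],
    [0,0,-1],
    [0,0,-1],
    [0,0,-1],
    [0,0,-0.4],
  ],
  roll=[0,0,0,0,0,0,0,0,0,0],
  claw=[-0.3,-0.2,-0.1,0,0,0,0,0,0,0],
)

```text
time: 40.28
tcp_pos: [0.52, -0.2712, 0.1869]
eef_rot: [3.133, -0.181, 0.007]
ft_force: [0.1, 0.4, 1.7]
opening: 0.0468
grasp_force: 0.0
```

>>> arm_command(
  delta_pos=[
    [0,0,0],
    [0,0,0],
  ],
  roll=[0,0],
  claw=[0,0],
)

```text
time: 40.45
tcp_pos: [0.5186, -0.2701, 0.183]
eef_rot: [3.136, -0.181, 0.0]
ft_force: [-0.2, 1.5, -0.8]
opening: 0.0471
grasp_force: 0.0
```

```bash
python3 snap.py r11; python3 rp.py; cat > chk.py <<'E'
import sys; from rk import *
qk=np.load("rack.npy"); a=qk[2]
def rk(P):
    d=P[:2]-qk[:2]; return (1e3*np.array([d[0]*np.cos(a)+d[1]*np.sin(a),-d[0]*np.sin(a)+d[1]*np.cos(a)])).round(1)
im,c=load(sys.argv[1]); v_=cv2.cvtColor(im,cv2.COLOR_BGR2HSV)[:,:,2]
u=259; s=[int(v_[v,u-1:u+2].mean()) for v in range(384)]
print([f"{v}:{s[v]}" for v in range(140,225)])
for v in range(140,225,4): print(v,"z.066",rk(plane(c,u,v,.066))[0],"z.11",rk(plane(c,u,v,.11))[0],end=" | ")
E
python3 chk.py r11
```

```text
(array([ 0.5186, -0.2701,  0.183 ]), array([[ 0.9934, -0.115 ,  0.0002],
       [-0.115 , -0.9934, -0.0003],
       [ 0.0002,  0.0003, -1.    ]])) 40.5
tcp [ 0.518  -0.2697  0.1819] rack xy mm [-93.076  -70.3208] yaw -0.11518701515475198 [0.071  0.3712 0.318 ] 40.5
['140:133', '141:139', '142:138', '143:129', '144:127', '145:136', '146:140', '147:138', '148:138', '149:138', '150:137', '151:139', '152:146', '153:155', '154:139', '155:110', '156:112', '157:131', '158:140', '159:143', '160:142', '161:141', '162:142', '163:140', '164:142', '165:143', '166:141', '167:142', '168:142', '169:141', '170:138', '171:124', '172:103', '173:94', '174:92', '175:92', '176:94', '177:94', '178:95', '179:92', '180:97', '181:100', '182:120', '183:135', '184:137', '185:137', '186:137', '187:139', '188:135', '189:124', '190:107', '191:101', '192:113', '193:123', '194:130', '195:128', '196:130', '197:134', '198:136', '199:135', '200:133', '201:132', '202:130', '203:149', '204:181', '205:206', '206:215', '207:216', '208:216', '209:218', '210:222', '211:232', '212:238', '213:229', '214:209', '215:188', '216:182', '217:184', '218:185', '219:183', '220:168', '221:133', '222:89', '223:73', '224:68']
140 z.066 -44.8 z.11 -39.6 | 144 z.066 -48.9 z.11 -43.0 | 148 z.066 -52.9 z.11 -46.4 | 152 z.066 -57.0 z.11 -49.9 | 156 z.066 -61.0 z.11 -53.3 | 160 z.066 -65.1 z.11 -56.8 | 164 z.066 -69.2 z.11 -60.3 | 168 z.066 -73.4 z.11 -63.8 | 172 z.066 -77.5 z.11 -67.4 | 176 z.066 -81.7 z.11 -70.9 | 180 z.066 -85.9 z.11 -74.5 | 184 z.066 -90.2 z.11 -78.1 | 188 z.066 -94.5 z.11 -81.8 | 192 z.066 -98.8 z.11 -85.4 | 196 z.066 -103.1 z.11 -89.1 | 200 z.066 -107.5 z.11 -92.9 | 204 z.066 -111.9 z.11 -96.6 | 208 z.066 -116.4 z.11 -100.4 | 212 z.066 -120.9 z.11 -104.2 | 216 z.066 -125.4 z.11 -108.1 | 220 z.066 -130.0 z.11 -112.0 | 224 z.066 -134.7 z.11 -116.0 |
```

>>> arm_command(
  delta_pos=[
    [0,-0.8,-0.4],
    [0,-1,-0.4],
    [0,-1,0],
    [0,-0.8,0],
    [0,0,0],
    [0,0,0],
    [0,0,0],
  ],
  roll=[0,0,0,0,0,0,0],
  claw=[0,0,0,0,0,0,0],
)

```text
time: 41.08
tcp_pos: [0.5266, -0.1985, 0.1983]
eef_rot: [-3.136, 0.18, 0.002]
ft_force: [-0.4, 1.1, 0.2]
opening: 0.047
grasp_force: 0.0
```

```bash
python3 snap.py r12; python3 - <<'E'
from rk import *
qk=np.load("rack.npy"); a=qk[2]
def rk(P):
    d=P[:2]-qk[:2]; return (1e3*np.array([d[0]*np.cos(a)+d[1]*np.sin(a),-d[0]*np.sin(a)+d[1]*np.cos(a)])).round(1)
im,c=load("r12"); g=cv2.GaussianBlur(cv2.cvtColor(im,cv2.COLOR_BGR2GRAY),(3,3),0)
def W(x,y,z): return [qk[0]+x*np.cos(a)-y*np.sin(a),qk[1]+x*np.sin(a)+y*np.cos(a),z]
for y in (.07,0,-.07):
  for x,z in ((-.09,.11),(-.029,.084)):
    u,v=proj(c,W(x,y,z)); x0,y0=int(u)-14,int(v)-14; w=g[y0:y0+29,x0:x0+29]; out=[]
    for th in (70,80,90,105,120,135):
        nb,l,st,ce=cv2.connectedComponentsWithStats((w<th).astype(np.uint8))
        for i in range(1,nb):
            if 40<st[i,4]<150 and .7<st[i,2]/st[i,3]<1.4 and st[i,4]>.65*st[i,2]*st[i,3]: out.append((th,int(st[i,4]),*[float(q) for q in rk(plane(c,*(ce[i]+[x0,y0]),z))]))
    print("lane",y,"z",z,out)
# bystanders: top view difference on the bench
t=imaging.camera("top"); o=cv2.imread("pics/top0.png")[:,:,::-1]; d=cv2.absdiff(t,o).max(2)
m=cv2.morphologyEx((cv2.GaussianBlur(d,(5,5),0)>45).astype(np.uint8),cv2.MORPH_OPEN,np.ones((3,3)))
nb,l,st,ce=cv2.connectedComponentsWithStats(m); print([(ce[i].round().tolist(),int(st[i,4])) for i in range(1,nb) if st[i,4]>12])
E
```

```text
(array([ 0.5266, -0.1985,  0.1983]), array([[ 0.9934, -0.1145, -0.0012],
       [-0.1145, -0.9934,  0.0001],
       [-0.0012,  0.    , -1.    ]])) 41.1333
lane 0.07 z 0.11 [(120, 105, -91.8, 70.0)]
lane 0.07 z 0.084 [(80, 95, -31.3, 70.6), (90, 117, -31.2, 70.5), (105, 143, -31.3, 70.6)]
lane 0 z 0.11 [(70, 43, -90.9, 2.0), (80, 65, -90.8, 1.9), (90, 88, -90.7, 1.8)]
lane 0 z 0.084 [(80, 100, -30.8, 1.0), (90, 119, -30.6, 0.9), (105, 148, -30.8, 0.9)]
lane -0.07 z 0.11 []
lane -0.07 z 0.084 [(70, 80, -28.8, -69.5), (80, 105, -28.6, -69.1), (90, 127, -28.7, -69.1)]
[([325.0, 279.0], 26997), ([187.0, 194.0], 153), ([100.0, 215.0], 312), ([245.0, 235.0], 65), ([116.0, 251.0], 234), ([127.0, 250.0], 18), ([227.0, 263.0], 141), ([176.0, 342.0], 3230), ([317.0, 375.0], 39)]
```

```bash
python3 - <<'E'
from h import *
t=cv2.cvtColor(imaging.camera("top"),cv2.COLOR_RGB2HSV); o=cv2.cvtColor(cv2.imread("pics/top0.png"),cv2.COLOR_BGR2HSV)
for n,lo,hi in (("pink",(150,50,120),(179,255,255)),("turq",(85,150,100),(98,255,255))):
    for h in (o,t):
        nb,l,st,ce=cv2.connectedComponentsWithStats(cv2.inRange(h,lo,hi)); print(n,[(ce[i].round(1).tolist(),int(st[i,4])) for i in range(1,nb) if st[i,4]>40 and 150<ce[i][1]<300 and ce[i][0]<280])
E
```

```text
pink [([226.2, 194.3], 366), ([220.8, 257.9], 241)]
pink [([226.2, 194.3], 368), ([221.8, 258.8], 317)]
turq [([237.9, 229.5], 287)]
turq [([237.8, 229.5], 288)]
```

```bash
python3 -c "
from cell import arm; print(arm.finish_job())"
```

```text
the job is handed in; nothing more can be done
None
```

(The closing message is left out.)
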